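# Refill the studio paint box

## Robot

A 7-joint arm with a two-finger parallel gripper is mounted at the origin on a cart in front of the work surface, level with it; the furniture and walls round the work are solid. World frame = base frame: x ahead of the robot, y to its left, z up, the work surface at z = 0. Lengths are in m, angles in degrees, forces in N, time in s.
With the tool pointing down it reaches from about 0.4 to 0.9 m from the base axis. Payload 5.5 kg.
Tool frame: the origin (TCP) lies at the very end of the fingers, on their centre line; the grasp point (between the pads) lies 19 mm behind it (pinch_z is the z of the grasp point in the tool frame, in m); z points along the fingers, y is the line along which they close (so a half turn about z gives the same grasp; the last joint's range is limited). The gripper opens to 85 mm and grips with 20 to 120 N. Pads are 22 mm wide; open, the fingers measure 114 mm over their backs; the gripper's body (76 mm by 85 mm) begins 54 mm behind the grasp point. The pads swing forward as they close: fully open they stand 13 mm farther back than shut.
Start: joints at [85.439, 28.699, -24.465, 88.831, 12.651, 65.22, -12.049], TCP at [0.219, -0.612, 0.231] pointing down, gripper open.
Joint ranges: [-164.97, 164.97], [-17.58, 116.51], [-87.97, 89.64], [11.32, 138.91], [-80.73, 260.73], [10.89, 115.49], [-147.41, 147.41]. Speed limits (degrees/s): [147.25, 147.25, 180, 180, 180, 180, 180].

## Interface

Orientations are given as a 3x3 rotation matrix whose columns are the frame's x, y, z axes.
In Python, from station import * gives the robot as it stands.
- The arm moves only by the tool carry_out, never from a script. Its argument "increments" is a list of rows, each a list of 2 entries, a list of its own where there are three numbers: the shift along the tool's x, y, z in units of 30 mm (1.0 is 30 mm), then the turn about the tool's z in units of 8 degrees (1.0 is 8 degrees). In form: [[[tx, ty, tz], yaw], ...]. A call has exactly 10 rows; each row shifts and turns the commanded pose from where the row before left it, along the tool's axes as they then stand; what a row does not reach is not made up. A row lasts 1/8 s, in which the tool goes at most 62.5 mm and 10.7 degrees, less where a joint would pass 70% of its speed; a pose out of reach is approached as far as the arm can. A call is refused whole if a number of a shift passes 1 or a number of a turn 1, either way. A call with a gripper value outside its range is refused whole. "grip" is the opening, from 0 (shut) to 1 (fully open), set as the call begins (left out, the last holds). The fingers move at their own pace and stop on an object; the grip force is fixed at half the most. Time passes only in rows, so rows that do not move let the fingers close, or fill a call up. It gives the time, the measured TCP pose, the force, the opening and the grip force at its end, in the units of the state.
- get_obs(): the state, without advancing time (a new reading comes with each control period).
- camera(name): name is "scene" or "top"; returns a dict with "image" (420x560x3 uint8, blue, green, red), "mtx" (3x3 intrinsics, pixels), "rvec" (rotation vector, rad) and "tvec" (3), from world to camera coordinates, as OpenCV has them. Camera axes: x right, y down, z forward; pixel columns grow to the right and rows downward; lengths in m; the calibration is good to about 2 mm. A picture is of the moment at which its call begins. There is no depth.
- close_job(): hands the job in; it is judged then, once.
Trained networks look in a picture, given as the dict that the camera call returned (one of the last four; its "shot" number tells which), for a name from the list of things; names that differ only in an ending like _2 or _b are one class to them, and where a whole thing is asked for, a point or a joint stands for the part that bears it (a point fixed in the world has none). Each returns a list of dicts, best first, with "p" (0 to 1); they miss things now and then, are a little off and sometimes report something else, mostly with a low value. They report only what shows in the picture. A call takes as long as a camera call. They do not tell look-alikes from the thing itself.
- silhouettes(picture, thing): "mask" (420x560 bool, what is visible of it) and "box" ([left, top, right, bottom] in pixels, round what is visible of it).
- landmark_of(picture, thing): "location" ([column, row] in pixels: a listed point, or the origin of a listed thing).
The state is a dict: "time_s": time; "joint_pos": joint angles; "qd": joint speeds; "tau": joint torques, N m; "tool_pos": TCP position; "eef_rot": TCP orientation; "contact_force": force on the tool from outside, world axes, zero at the start; "moment": the same for the moment, N m; "gripper_width": opening from 0.0 (shut) to 1.0 (fully open); "gripper_force": force on a finger pad.
Only numpy, scipy, OpenCV 4.12 (cv2) and the standard library are available. Lean on these libraries where they do the work, as an engineer would, in place of code of your own. Each camera call takes 0.05 s, during which the arm holds its last target. There are 200 camera calls.

## Task

Take the palette knife from its wooden board, lever the paint box's cover up by its front lip with the blade (not with the fingers) and swing it open. Press every loose colour pan down into a bay of its own until it snaps past the clips and sits fully home, then shut the cover completely. Leave the knife lying flat on its board again, the way it lay, and leave the other things on the table where they are.

Things in the scene. Friction and masses are not known exactly. Their poses are not given: they have to be found in the camera images.
- paint_box: aluminium paint box, fixed, 100 mm deep (x), 264 mm wide (y), rim 48 mm above the table; origin at the centre of its underside; -x side is the front, the hinge is at the back. Walls 4 mm, inner floor 20 mm above the table. Four bays in a row along y, 58 mm apart, each for one pan with its long side along the box's x; between them low combs 10 mm high
- cover (a joint): the box's cover: 0 shut, grows as it opens (rad), stop at 1.9, past upright. Stiff hinge (about 0.13 N m): stays where it is left. Plate 6 mm thick, 112 x 264 mm; shut, its underside is level with the rim (48 mm up) and overhangs the front wall by 12 mm as a lip under which a blade fits. A pan that is not snapped home keeps it from shutting
- cover_lip (a point): middle of the lower edge of the cover's front lip, 112 mm from the hinge axis; moves with the cover
- cover_hinge (a point): middle of the hinge axis, on the rear rim (50 mm behind the box's centre, 48 mm up); axes as the paint box's
- knife: palette knife: wooden handle 100 x 18 x 16 mm with a steel blade 90 mm long, 22 mm wide, 3 mm thick, in one line; origin at the centre of the handle's underside, x towards the blade, z up; blade mid-thickness is 8 mm above the underside; centre of mass about 16 mm from the origin towards the blade. About 70 g
- knife_tip (a point): tip of the knife's blade, 140 mm ahead of the knife's origin, at mid-thickness; axes as the knife's
- knife_board: flat wooden board fixed on the table, 200 x 60 x 6 mm, on which the knife lies at the start; origin at the centre of its underside, x along its length. The knife's handle lies about 45 mm from the board's centre towards -x, blade towards +x
- bay1 (a point): centre of the floor of bay 1 (1 at the box's -y end, 4 at +y), axes as the box's; a pan snapped home has its underside centre here. A sprung steel nose at front and back (29.5 mm from the centre, 10 mm up): a pan set in rests on them 10 mm too high; pressed straight down with about 7 to 18 N it passes, the force drops, the noses hold it. Combs at both pan ends guide it sideways, 2 mm play a side; its middle 33 mm stay free for fingers
- bay2 (a point): centre of the floor of bay 2 (1 at the box's -y end, 4 at +y), axes as the box's; a pan snapped home has its underside centre here. Clips and combs as in bay 1
- bay3 (a point): centre of the floor of bay 3 (1 at the box's -y end, 4 at +y), axes as the box's; a pan snapped home has its underside centre here. Clips and combs as in bay 1
- bay4 (a point): centre of the floor of bay 4 (1 at the box's -y end, 4 at +y), axes as the box's; a pan snapped home has its underside centre here. Clips and combs as in bay 1
- pan1: white plastic colour pan with dry brown paint, about 35 g: 50 mm long (x), 30 mm wide (y), 22 mm high; all pans alike; origin at the centre of its underside, z up. A rounded bead along the foot of each end (5 mm up) stands out to 27.5 mm from the middle and snaps past the clips. Grip it across the 30 mm width. Three or four pans are there, the rest absent
- pan2: white plastic colour pan with dry brown paint, about 35 g: 50 mm long (x), 30 mm wide (y), 22 mm high; all pans alike; origin at the centre of its underside, z up. A rounded bead along the foot of each end (5 mm up) stands out to 27.5 mm from the middle and snaps past the clips. Grip it across the 30 mm width. Three or four pans are there, the rest absent
- pan3: white plastic colour pan with dry brown paint, about 35 g: 50 mm long (x), 30 mm wide (y), 22 mm high; all pans alike; origin at the centre of its underside, z up. A rounded bead along the foot of each end (5 mm up) stands out to 27.5 mm from the middle and snaps past the clips. Grip it across the 30 mm width. Three or four pans are there, the rest absent
- pan4: white plastic colour pan with dry brown paint, about 35 g: 50 mm long (x), 30 mm wide (y), 22 mm high; all pans alike; origin at the centre of its underside, z up. A rounded bead along the foot of each end (5 mm up) stands out to 27.5 mm from the middle and snaps past the clips. Grip it across the 30 mm width. Three or four pans are there, the rest absent
- star_cast: flat star-shaped plaster casting, 52x50x13 mm, by the near left corner of the fixed green crate (about 0.2 m high) that stands to the right, a bystander to be left alone; origin at the centre of its underside
- owl: plaster owl, 46x55x60 mm, a bystander to be left alone; origin at the centre of its underside
- frog: plaster frog, 76x69x38 mm, a bystander to be left alone; origin at the centre of its underside
- shell_cast: shell-shaped plaster casting, 43x67x21 mm, a bystander to be left alone; origin at the centre of its underside
- mixing_cup: blue plaster mixing cup, 89 mm across, 62 mm high, a bystander to be left alone; origin at the centre of its underside
Not all that is in view belongs to the job. Leave any blue look-alike of the pan2 alone.

How it is judged (in metres and radians):
On the way, in this order (a step that is already met when the one before it is completed fails the run):
1. the blade, without help from the fingers, has the cover raised (more than 0.25 rad) (value of joint cover above 0.25 rad and contact force between knife and cover above 0.2 N and contact force between the fingers and cover below 0.2 N), for 0.1 s.
2. every pan is snapped home in a bay while the cover stands open (more than 1.0 rad) (value of joint cover above 1 rad and (horizontal distance between pan1 and bay1 below 0.006 m or horizontal distance between pan1 and bay2 below 0.006 m or horizontal distance between pan1 and bay3 below 0.006 m or horizontal distance between pan1 and bay4 below 0.006 m) and z of each of pan1, pan2, pan3, pan4 in the frame of paint_box below 0.0225 m and angle between each of pan1, pan2, pan3, pan4's own z axis and vertical below 0.1 rad and (horizontal distance between pan2 and bay1 below 0.006 m or horizontal distance between pan2 and bay2 below 0.006 m or horizontal distance between pan2 and bay3 below 0.006 m or horizontal distance between pan2 and bay4 below 0.006 m) and (horizontal distance between pan3 and bay1 below 0.006 m or horizontal distance between pan3 and bay2 below 0.006 m or horizontal distance between pan3 and bay3 below 0.006 m or horizontal distance between pan3 and bay4 below 0.006 m) and (horizontal distance between pan4 and bay1 below 0.006 m or horizontal distance between pan4 and bay2 below 0.006 m or horizontal distance between pan4 and bay3 below 0.006 m or horizontal distance between pan4 and bay4 below 0.006 m)), for 0.2 s.
At the end, for the whole second after the job is handed in: Cover shut (under 0.04 rad); every pan level in a bay, within 6 mm of its centre, underside at most 2.5 mm above the inner floor; knife flat on its board, handle within 45 mm along and 25 mm across of its place, within 0.35 rad of the board's length, blade to the board's +x; all at rest (value of joint cover below 0.04 rad and (horizontal distance between pan1 and bay1 below 0.006 m or horizontal distance between pan1 and bay2 below 0.006 m or horizontal distance between pan1 and bay3 below 0.006 m or horizontal distance between pan1 and bay4 below 0.006 m) and z of each of pan1, pan2, pan3, pan4 in the frame of paint_box below 0.0225 m and angle between each of pan1, pan2, pan3, pan4's own z axis and vertical below 0.1 rad and (horizontal distance between pan2 and bay1 below 0.006 m or horizontal distance between pan2 and bay2 below 0.006 m or horizontal distance between pan2 and bay3 below 0.006 m or horizontal distance between pan2 and bay4 below 0.006 m) and (horizontal distance between pan3 and bay1 below 0.006 m or horizontal distance between pan3 and bay2 below 0.006 m or horizontal distance between pan3 and bay3 below 0.006 m or horizontal distance between pan3 and bay4 below 0.006 m) and (horizontal distance between pan4 and bay1 below 0.006 m or horizontal distance between pan4 and bay2 below 0.006 m or horizontal distance between pan4 and bay3 below 0.006 m or horizontal distance between pan4 and bay4 below 0.006 m) and x of knife in the frame of knife_board between -0.09 and 0 m and y of knife in the frame of knife_board between -0.025 and 0.025 m and x of knife_tip in the frame of knife_board between 0.04 and 0.15 m and angle between the x axis of knife and the x axis of knife_board, either way round below 0.35 rad and angle between knife's own z axis and vertical below 0.15 rad and height (world z) of knife below 0.012 m and linear speed of each of pan1, pan2, pan3, pan4, knife below 0.02 m/s); the robot touches nothing.
It fails at once if a bystander (casting, figure or cup) is moved more than 40 mm (distance of any of star_cast, owl, frog, shell_cast, mixing_cup from where it was at the start of the episode above 0.04 m).
Of pan1, pan2, pan3, pan4 only 3 to 4 are there at a start; the rules pass over those that are not, and their reading is None.
At some moment in a run one of pan2, pan3, pan4 may be knocked a few centimetres aside while the robot is not near it.
Once in a run the grip may slacken for a moment while it holds something.
It also fails if it takes over 210 s, if anything falls off the work surface, if the arm or the gripper's body presses on something with over 40 N, if the wrist force passes 120 N, or if a joint passes its speed limit or range.

## Working session

There is one attempt and no reset: what is moved stays moved. The work goes in short steps, Python scripts to look and compute and a tool call to move; the robot and the scene stay as the last step left them, time stands still between calls to the robot, and variables do not carry over. Pictures are saved under pics/ and viewed, at most 14 in all, crops included, and the job is handed in when it is done.

Besides the shell and the picture viewer there is one more tool, called after "Emit:" as name(argument=value, ...), one argument or row to a line, values as JSON. carry_out: Moves the arm, as the interface text tells. Its arguments: {"type":"object","properties":{"increments":{"type":"array","items":{"type":"array"}},"grip":{"type":"number"}},"required":["increments"]}

```bash
ls; mkdir -p pics; cat > h.py <<'E'
from station import *
import numpy as np, cv2
def ray(c,px):
    R=cv2.Rodrigues(np.array(c["rvec"],float))[0]; t=np.array(c["tvec"],float).ravel()
    K=np.array(c["mtx"],float)
    d=R.T@np.linalg.inv(K)@np.array([px[0],px[1],1.0]); return -R.T@t,d
def at_z(c,px,z):
    o,d=ray(c,px); return o+d*(z-o[2])/d[2]
def proj(c,P):
    return cv2.projectPoints(np.array(P,float).reshape(-1,3),np.array(c["rvec"],float),np.array(c["tvec"],float),np.array(c["mtx"],float),None)[0].reshape(-1,2)
E
python3 - <<'E'
from h import *
o=get_obs(); print({k:np.round(v,3).tolist() for k,v in o.items()})
for n in("scene","top"):
    c=camera(n); cv2.imwrite(f"pics/{n}0.png",c["image"])
    print(n,ray(c,(280,210)))
    for t,z in [("paint_box",0),("cover_lip",.048),("cover_hinge",.048),("knife",.006),("knife_tip",.014),("knife_board",0),("pan1",0),("pan2",0),("star_cast",0),("owl",0),("frog",0),("shell_cast",0),("mixing_cup",0)]:
        for r in landmark_of(c,t)[:6]:
            print(t,round(r["p"],2),np.round(r["location"],1),np.round(at_z(c,r["location"],z),4))
E
```

```text
pics
{'time_s': 0.0, 'joint_pos': [85.441, 28.753, -24.454, 88.89, 12.651, 65.219, -12.048], 'qd': [0.053, -0.023, -0.015, 0.054, -0.002, 0.014, 0.038], 'tau': [0.001, -56.951, -5.816, -28.094, 0.01, 0.012, -0.0], 'tool_pos': [0.218, -0.612, 0.23], 'eef_rot': [[0.942, 0.336, -0.001], [0.336, -0.942, 0.002], [0.0, -0.002, -1.0]], 'contact_force': [0.269, -0.299, 1.227], 'moment': [-0.021, 0.015, -0.017], 'gripper_force': 0.0, 'gripper_width': 0.997}
scene (array([-0.07324667,  1.17431826,  0.76829841]), array([ 0.50068602, -0.6686133 , -0.55009784]))
paint_box 0.55 [296.6 214.4] [0.5778 0.2321 0.    ]
paint_box 0.53 [315.6 257.8] [0.4371 0.3561 0.    ]
cover_lip 0.83 [316.4 204.5] [0.522  0.2246 0.048 ]
cover_hinge 0.69 [279.4 193.1] [0.6318 0.2344 0.048 ]
knife 0.97 [317.  256.1] [0.434  0.3552 0.006 ]
knife_tip 0.59 [284.8 290.4] [0.4204 0.5019 0.014 ]
knife_tip 0.35 [375.3 204.3] [0.4234 0.0886 0.014 ]
knife_board 0.58 [303.6 268.6] [0.4378 0.405  0.    ]
knife_board 0.55 [287.2 213.4] [0.6008 0.2426 0.    ]
knife_board 0.23 [249.  178.2] [0.8024 0.156  0.    ]
pan1 0.8 [379.5 203.
[... 1155 characters left out ...]
3 0.    ]
pan1 0.89 [392.6 298.5] [0.4179 0.077  0.    ]
pan1 0.85 [358.9 293.2] [0.4268 0.1467 0.    ]
pan2 0.95 [294.1 285.1] [0.4395 0.2813 0.    ]
pan2 0.89 [392.6 298.5] [0.4179 0.077  0.    ]
pan2 0.85 [358.9 293.2] [0.4268 0.1467 0.    ]
star_cast 0.82 [418.6 269.8] [0.4785 0.024  0.    ]
owl 0.92 [196.7 245.8] [0.5156 0.4882 0.    ]
frog 0.94 [205.4 201. ] [0.6107 0.4735 0.    ]
frog 0.34 [252.4 289.5] [0.4279 0.368  0.    ]
shell_cast 0.96 [155.8 255.5] [0.4929 0.5739 0.    ]
shell_cast 0.28 [319.1 214.5] [0.5882 0.2325 0.    ]
mixing_cup 0.71 [362.3 124.3] [0.7828 0.1449 0.    ]
mixing_cup 0.43 [198.7 241.6] [0.5245 0.4844 0.    ]
mixing_cup 0.4 [358.1 294.9] [0.4232 0.1483 0.    ]
```

View pics/scene0.png

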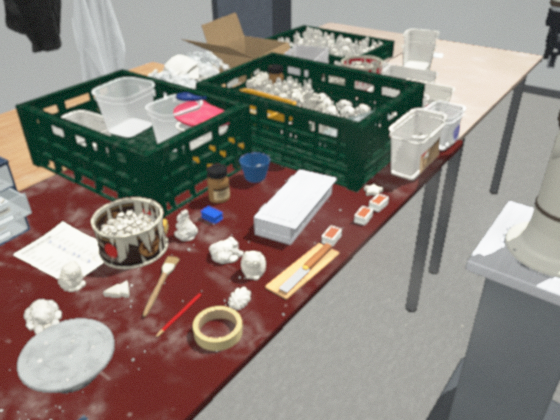

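View pics/top0.png

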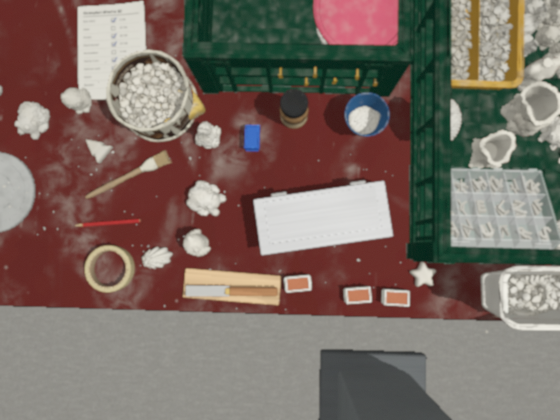

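The scene picture shows the box at (297,205), the knife and board at (303,268), and pans at (332,236), (363,214) and (379,202). In the top view the pans are at (298,284), (358,295) and (396,298). There's also a small blue block at (252,138). The three white pans with reddish paint fit the description, and the blue block is the look-alike to leave alone. Next I'll measure and confirm in one crop.

```bash
cat >> h.py <<'E'
def rect(c,mask,z):
    """min-area rectangle of a mask's pixels on plane z: centre, long side, short side, long-axis angle (deg)"""
    cn=max(cv2.findContours(mask.astype(np.uint8),cv2.RETR_EXTERNAL,cv2.CHAIN_APPROX_NONE)[0],key=cv2.contourArea)
    p=np.array([at_z(c,q,z)[:2] for q in cn.reshape(-1,2)],np.float32)*1000
    (x,y),(w,h),a=cv2.minAreaRect(p)
    if h>w: w,h,a=h,w,a+90
    return np.round([x,y,w,h,(a+90)%180-90],1)
def blobs(c,lo,hi,amin=30):
    """hsv-thresholded components"""
    m=cv2.inRange(cv2.cvtColor(c["image"],cv2.COLOR_BGR2HSV),lo,hi)
    n,l,s,ce=cv2.connectedComponentsWithStats(m)
    return [(l==i,s[i],ce[i]) for i in range(1,n) if s[i][4]>=amin]
E
python3 - <<'E'
from h import *
c=camera("top"); im=c["image"]
cv2.imwrite("pics/crop1.png",np.vstack([cv2.resize(im[255:315,170:430],None,fx=3,fy=3,interpolation=2),cv2.resize(im[110:260,240:400],(780,400),interpolation=2)[:400]]) if 0 else cv2.resize(im[110:315,170:430],None,fx=2.9,fy=2.9,interpolation=2))
for t,z in (("paint_box",.054),("cover_lip",.054),("pan1",.022),("knife",.018),("knife_board",.006)):
    for r in silhouettes(c,t)[:4]: print(t,round(r["p"],2),r["box"],rect(c,r["mask"],z))
d=camera("scene")
for t in ("pan1","knife"):
    for r in silhouettes(d,t)[:4]: print("scene",t,round(r["p"],2),r["box"])
E
```

```text
paint_box 0.72 [255.5, 176.8, 392.4, 253.7] [581.7 228.4 263.6 117.7 -80.6]
paint_box 0.4 [187.2, 262.6, 280.8, 307.0] [454.2 405.  190.2  35.5 -89.6]
cover_lip 0.77 [251.3, 181.0, 390.9, 256.5] [578.3 229.4 267.  115.3 -80.6]
pan1 0.87 [383.1, 290.1, 406.9, 306.7] [423.2  76.9  52.4  31.8 -89.5]
pan1 0.82 [342.2, 285.3, 373.4, 304.2] [425.  153.7  57.   33.3 -83.6]
pan1 0.82 [244.4, 124.8, 260.0, 150.6] [744.2 377.   53.1  29.3   1.7]
pan1 0.68 [281.5, 271.6, 314.4, 290.8] [446.5 275.5  54.2  33.2 -83.6]
knife 0.21 [409.3, 261.5, 435.1, 286.5] [471.5  20.3  46.8  43.7 -84.3]
knife_board 0.63 [187.8, 267.7, 281.4, 306.1] [452.  412.  197.9  35.2 -88.3]
knife_board 0.33 [255.8, 181.1, 392.4, 253.2] [584.9 226.8 276.2 124.4 -80.3]
knife_board 0.21 [180.7, 228.7, 210.4, 254.5] [524.5 488.9  54.6  52.5 -87.6]
scene pan1 0.73 [202.7, 208.2, 222.8, 220.8]
scene pan1 0.67 [352.1, 206.8, 370.8, 224.5]
scene pan1 0.59 [321.5, 226.2, 340.3, 244.5]
scene pan1 0.48 [367.7, 191.2, 388.4, 213.9]
scene knife 0.7 [276.3, 240.4, 332.4, 294.1]
```

View pics/crop1.png

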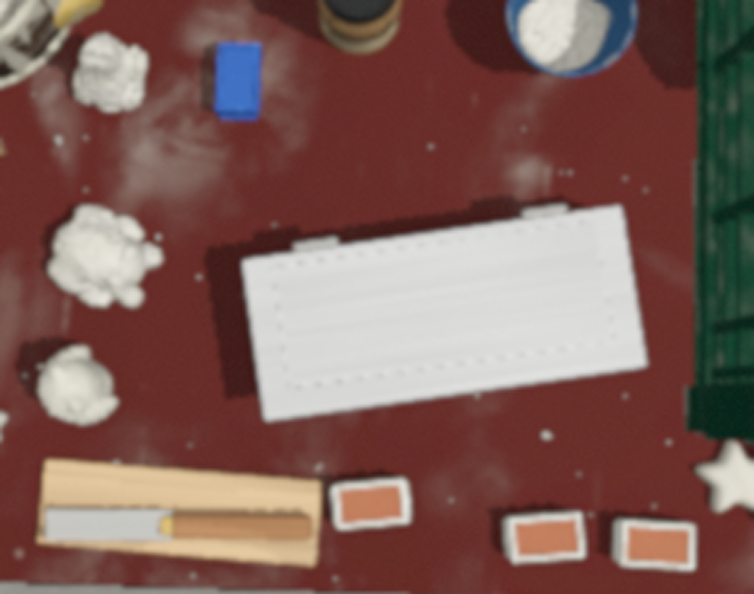

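The crop confirms it: three white pans with reddish paint at crop (371,503), (544,538) and (655,545). The blue block at (239,81) has no paint well, so it's the look-alike. The knife's blade points left, which is world +y. I'll get exact poses from thresholds.

```bash
cat >> h.py <<'E'
def quad(c,pts,z): return np.array([at_z(c,p,z)[:2] for p in pts])*1000
def white(c,box,vmin=130,smax=60):
    x0,y0,x1,y1=box; h=cv2.cvtColor(c["image"],cv2.COLOR_BGR2HSV)
    m=np.zeros(h.shape[:2],bool); m[y0:y1,x0:x1]=((h[...,1]<smax)&(h[...,2]>vmin))[y0:y1,x0:x1]; return m
E
python3 - <<'E'
from h import *
c=camera("top"); im=c["image"]
m=white(c,(240,170,405,265)); print("cover",rect(c,m,.054), np.argwhere(m).min(0),np.argwhere(m).max(0))
q=quad(c,np.array([(243,259),(622,206),(648,366),(265,421)])/2.9+[170,110],.054)
print(q.round(1).tolist(),q.mean(0)); 
hsv=cv2.cvtColor(im,cv2.COLOR_BGR2HSV)
for n,p in(("A",(297,284)),("B",(358,295)),("C",(396,298)),("handle",(253,291)),("blade",(206,291)),("board",(230,278)),("cover",(320,220)),("table",(330,270))): print(n,hsv[p[1],p[0]],end=' ')
print()
for n,(x,y) in (("A",(297,284)),("B",(358,295)),("C",(396,298))):
    b=(x-22,y-14,x+22,y+14)
    w=white(c,b,110,90); w=cv2.morphologyEx(w.astype(np.uint8),cv2.MORPH_CLOSE,np.ones((9,9)))
    print(n,"white",rect(c,w,.022))
    w[:]=0; h=hsv[b[1]:b[3],b[0]:b[2]]; w[b[1]:b[3],b[0]:b[2]]=(h[...,2]>150)&(h[...,1]>90); print(n,"paint",rect(c,w,.021))
k=np.array([(45,508),(45,541),(162,511),(162,537),(173,513),(173,540),(312,515),(312,541)])/2.9+[170,110]
print("blade",quad(c,k[:4],.014).round(1).tolist(),"handle",quad(c,k[4:],.022).round(1).tolist())
print("board",quad(c,np.array([(44,458),(322,480),(315,566),(38,544)])/2.9+[170,110],.006).round(1).tolist())
E
```

```text
cover [580.2 229.  266.3 121.5 -80.3] [170 253] [262 400]
[[611.5, 366.6], [654.5, 107.0], [545.1, 88.1], [500.6, 348.0]] [577.93201442 227.40650185]
A [ 10 131 195] B [ 10 132 195] C [ 10 131 195] handle [ 14 120 180] blade [ 30   6 199] board [ 18  77 225] cover [ 30   2 218] table [  2 135 108] 
A white [444.5 282.8  75.4  54.6 -88.4]
A paint [444.9 274.8  39.8  20.1 -82.7]
B white [425.  149.7  63.5  35.4 -84.3]
B paint [425.  151.1  39.5  20.4 -82. ]
C white [426.5  76.   58.4  45.7 -89.6]
C paint [422.1  73.7  38.9  20.3  88.3]
blade [[434.0, 505.4], [410.7, 504.4], [434.3, 421.8], [416.0, 421.2]] handle [[433.8, 412.9], [415.0, 412.3], [435.2, 315.0], [417.2, 314.5]]
board [[468.9, 509.3], [458.9, 309.0], [398.0, 312.3], [407.6, 511.1]]
```

```bash
cat >> h.py <<'E'
def to(x,y,z,phi=None):
    """tool-axis shift (units of 30 mm) to reach x,y,z [mm] at the present yaw, and turn units to reach phi (deg)"""
    o=get_obs(); R=np.array(o["eef_rot"]); p=np.array(o["tool_pos"])*1000
    f=np.degrees(np.arctan2(R[1,0],R[0,0]))
    s=R.T@(np.array([x,y,z])-p)/30
    print("at",p.round(1),"phi",round(f,1),"q7",round(o["joint_pos"][6],1),"F",np.round(o["contact_force"],1),"w",round(o["gripper_width"],3),round(o["gripper_force"],1),"t",round(o["time_s"],1),
      "| shift",s.round(2),"turn",None if phi is None else round(-(phi-f)/8,2))
    if phi is not None:
        a=np.radians(phi); R2=np.array([[np.cos(a),np.sin(a),0],[np.sin(a),-np.cos(a),0],[0,0,-1]])
        print("   shift once turned",(R2.T@(np.array([x,y,z])-p)/30).round(2))
E
echo ok
```

```text
ok
```

Emit:
carry_out(
  increments=[
    [[0.98, -0.86, -0.17], 0],
    [[0.98, -0.86, -0.17], 0],
    [[0.98, -0.86, -0.17], 0],
    [[0.98, -0.86, -0.17], 0],
    [[0.98, -0.86, -0.17], 0],
    [[0.98, -0.86, -0.17], 0],
    [[0.98, -0.86, -0.17], 0],
    [[0.98, -0.86, -0.17], 0],
    [[0.98, -0.86, -0.17], 0],
    [[0.98, -0.86, -0.17], 0],
  ],
  grip=1,
)

```text
time_s: 3.15
tool_pos: [0.4092, -0.2692, 0.2827]
eef_rot: [[0.942, 0.336, 0.0], [0.336, -0.942, -0.001], [0.0, 0.001, -1.0]]
contact_force: [0.3, 0.4, 0.1]
gripper_width: 1.003
gripper_force: 0.0
```

Emit:
carry_out(
  increments=[
    [[0.4, -1, 0], 0],
    [[0.4, -1, 0], 0],
    [[0.4, -1, 0], 0],
    [[0.4, -1, 0], 0],
    [[0.4, -1, 0], 0],
    [[0.4, -1, 0], 0],
    [[0.4, -1, 0], 0],
    [[0.4, -1, 0], 0],
    [[0.4, -1, 0], 0],
    [[0.4, -1, 0], 0],
  ],
)

```text
time_s: 4.4
tool_pos: [0.4209, 0.0536, 0.2826]
eef_rot: [[0.942, 0.336, 0.001], [0.336, -0.942, -0.001], [0.001, 0.001, -1.0]]
contact_force: [0.2, -0.2, -0.7]
gripper_width: 1.004
gripper_force: 0.0
```

Emit:
carry_out(
  increments=[
    [[0.4, -1, 0], 0],
    [[0.4, -1, 0], 0],
    [[0.4, -1, 0], 0],
    [[0.4, -1, 0], 0],
    [[0.4, -1, 0], 0],
    [[0.4, -1, 0], 0],
    [[0.4, -1, 0], 0],
    [[0.4, -1, 0], 0],
    [[0.4, -1, 0], 0],
    [[0.4, -1, 0], 0],
  ],
)

```text
time_s: 5.65
tool_pos: [0.4332, 0.3763, 0.2823]
eef_rot: [[0.942, 0.336, 0.0], [0.336, -0.942, -0.0], [0.0, 0.0, -1.0]]
contact_force: [-0.1, -0.4, 0.1]
gripper_width: 0.998
gripper_force: 0.0
```

Emit:
carry_out(
  increments=[
    [[0, 0, 0], -1],
    [[0, 0, 0], -1],
    [[0, 0, 0], -1],
    [[0, 0, 0], -1],
    [[0, 0, 0], -1],
    [[0, 0, 0], -1],
    [[0, 0, 0], -1],
    [[0, 0, 0], -1],
    [[0, 0, 0], -0.95],
    [[0, 0, 0], 0],
  ],
)

```text
time_s: 6.9
tool_pos: [0.4331, 0.3753, 0.2821]
eef_rot: [[-0.02, 1.0, -0.001], [1.0, 0.02, 0.0], [0.0, -0.001, -1.0]]
contact_force: [0.6, -0.2, -0.1]
gripper_width: 1.001
gripper_force: 0.0
```

```bash
python3 -c "
from h import *
to(424.8,391.7,100,91.2); print(get_obs()['joint_pos'])"
```

```text
at [433.1 375.3 282.1] phi 91.2 q7 -70.9 F [ 0.6 -0.2 -0.1] w 1.001 0.0 t 6.9 | shift [ 0.55 -0.26  6.07] turn -0.0
   shift once turned [ 0.55 -0.27  6.07]
[  7.95625923  34.77024185 -73.85324712  95.92980916  34.34382481
  75.95549159 -70.88332711]
```

Emit:
carry_out(
  increments=[
    [[0.055, -0.027, 0.8], 0],
    [[0.055, -0.027, 0.8], 0],
    [[0.055, -0.027, 0.8], 0],
    [[0.055, -0.027, 0.8], 0],
    [[0.055, -0.027, 0.8], 0],
    [[0.055, -0.027, 0.8], 0],
    [[0.055, -0.027, 0.8], 0],
    [[0.055, -0.027, 0.8], 0],
    [[0.055, -0.027, 0.8], 0],
    [[0.055, -0.027, 0.8], 0],
  ],
  grip=0.7,
)

```text
time_s: 8.15
tool_pos: [0.4246, 0.3919, 0.0407]
eef_rot: [[-0.022, 1.0, 0.0], [1.0, 0.022, 0.0], [0.0, 0.0, -1.0]]
contact_force: [0.7, 0.9, -0.3]
gripper_width: 0.7
gripper_force: 0.0
```

```bash
python3 - <<'E'
from h import *
to(424.8,391.7,8,91.2)
c=camera("top"); cv2.imwrite("pics/t2.png",cv2.resize(c["image"][230:330,150:330],None,fx=4,fy=4,interpolation=2))
E
```

```text
at [424.6 391.9  40.7] phi 91.2 q7 -84.0 F [ 0.7  0.9 -0.3] w 0.7 0.0 t 8.2 | shift [-0.01  0.01  1.09] turn 0.0
   shift once turned [-0.01  0.01  1.09]
```

View pics/t2.png

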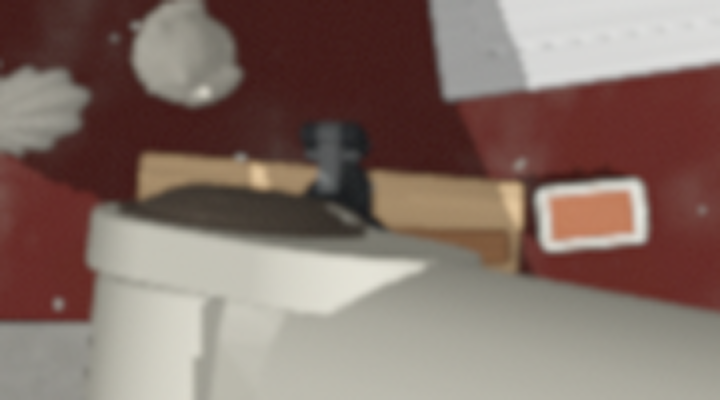

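The arm hides most of the view, but the handle end shows at (470,245) and a finger straddles it at (340,165). I'll descend and close.

Emit:
carry_out(
  increments=[
    [[0, 0, 0.2], 0],
    [[0, 0, 0.2], 0],
    [[0, 0, 0.2], 0],
    [[0, 0, 0.2], 0],
    [[0, 0, 0.15], 0],
    [[0, 0, 0.13], 0],
    [[0, 0, 0], 0],
    [[0, 0, 0], 0],
    [[0, 0, 0], 0],
    [[0, 0, 0], 0],
  ],
)

```text
time_s: 9.45
tool_pos: [0.4247, 0.3918, 0.0101]
eef_rot: [[-0.022, 1.0, 0.0], [1.0, 0.022, 0.0], [0.0, 0.0, -1.0]]
contact_force: [0.3, -0.1, -0.6]
gripper_width: 0.694
gripper_force: 0.0
```

Emit:
carry_out(
  increments=[
    [[0, 0, 0], 0],
    [[0, 0, 0], 0],
    [[0, 0, 0], 0],
    [[0, 0, 0], 0],
    [[0, 0, 0], 0],
    [[0, 0, 0], 0],
    [[0, 0, 0], 0],
    [[0, 0, 0], 0],
    [[0, 0, 0], 0],
    [[0, 0, 0], 0],
  ],
  grip=0,
)

```text
time_s: 10.7
tool_pos: [0.4247, 0.3919, 0.0102]
eef_rot: [[-0.022, 1.0, 0.0], [1.0, 0.022, 0.0], [0.0, 0.0, -1.0]]
contact_force: [-0.7, -0.8, 5.0]
gripper_width: 0.188
gripper_force: 60.4
```

Emit:
carry_out(
  increments=[
    [[0, 0, -0.1], 0],
    [[0, 0, -0.3], 0],
    [[0, 0, -0.6], 0],
    [[0, 0, -0.6], 0],
    [[0, 0, -0.6], 0],
    [[0, 0, -0.6], 0],
    [[0, 0, -0.6], 0],
    [[0, 0, -0.6], 0],
    [[0, 0, -0.5], 0],
    [[0, 0, -0.2], 0],
  ],
)

```text
time_s: 11.95
tool_pos: [0.4248, 0.3921, 0.1521]
eef_rot: [[-0.022, 1.0, 0.001], [1.0, 0.022, 0.001], [0.001, 0.001, -1.0]]
contact_force: [-0.4, 0.1, -0.7]
gripper_width: 0.19
gripper_force: 59.8
```

Emit:
carry_out(
  increments=[
    [[0, 0, 0], 0.5],
    [[0, 0, 0], 1],
    [[0, 0, 0], 1],
    [[0, 0, 0], 1],
    [[0, 0, 0], 1],
    [[0, 0, 0], 1],
    [[0, 0, 0], 1],
    [[0, 0, 0], 1],
    [[0, 0, 0], 1],
    [[0, 0, 0], 1],
  ],
)

```text
time_s: 13.2
tool_pos: [0.4243, 0.3915, 0.1505]
eef_rot: [[0.966, 0.259, -0.001], [0.259, -0.966, -0.001], [-0.001, 0.0, -1.0]]
contact_force: [-0.2, 0.3, -0.0]
gripper_width: 0.191
gripper_force: 64.2
```

```bash
python3 -c "
from h import *
to(397.5,196.9,100,9.6); print(get_obs()['joint_pos'])"
```

```text
at [424.3 391.5 150.5] phi 15.0 q7 -144.7 F [-0.2  0.3 -0. ] w 0.191 64.2 t 13.2 | shift [-2.54  6.03  1.69] turn 0.67
   shift once turned [-1.96  6.25  1.68]
[  -8.45990543   33.48151551  -49.28091291  103.05338976   29.72281575
   57.43223196 -144.68017247]
```

Emit:
carry_out(
  increments=[
    [[-0.25, 0.6, 0], 0],
    [[-0.25, 0.6, 0], 0],
    [[-0.25, 0.6, 0], 0],
    [[-0.25, 0.6, 0.1], 0],
    [[-0.25, 0.6, 0.2], 0],
    [[-0.25, 0.6, 0.2], 0],
    [[-0.25, 0.6, 0.3], 0],
    [[-0.25, 0.6, 0.3], 0],
    [[-0.25, 0.6, 0.3], 0],
    [[-0.25, 0.6, 0.3], 0],
  ],
)

```text
time_s: 14.45
tool_pos: [0.3993, 0.1971, 0.0993]
eef_rot: [[0.965, 0.263, -0.0], [0.263, -0.965, -0.0], [-0.0, -0.0, -1.0]]
contact_force: [-0.5, -0.6, -0.5]
gripper_width: 0.193
gripper_force: 64.2
```

Emit:
carry_out(
  increments=[
    [[0, 0, 0], 0.67],
    [[0, 0, 0], 0],
    [[0, 0, 0], 0],
    [[0, 0, 0], 0],
    [[0, 0, 0], 0],
    [[0, 0, 0], 0],
    [[0, 0, 0], 0],
    [[0, 0, 0], 0],
    [[0, 0, 0], 0],
    [[0, 0, 0], 0],
  ],
)

```text
time_s: 15.7
tool_pos: [0.3996, 0.1983, 0.0999]
eef_rot: [[0.985, 0.172, 0.0], [0.172, -0.985, -0.0], [0.0, 0.0, -1.0]]
contact_force: [0.4, -1.0, -0.2]
gripper_width: 0.19
gripper_force: 64.2
```

```bash
python3 - <<'E'
from h import *
to(397.5,196.9,40,9.6); print(get_obs()['joint_pos'])
c=camera("top"); d=camera("scene")
z=get_obs()["tool_pos"][2]+.004
for k in(c,d):
    for t in("knife_tip","knife","cover_lip"):
        for r in landmark_of(k,t)[:2]: print(t,round(r["p"],2),np.round(r["location"],1),at_z(k,r["location"],z if t!="cover_lip" else .048).round(4))
cv2.imwrite("pics/t3.png",np.hstack([cv2.resize(c["image"][170:310,270:420],(400,373)),cv2.resize(d["image"][150:290,240:390],(400,373))]))
E
```

```text
at [399.6 198.3  99.9] phi 9.9 q7 -135.4 F [ 0.4 -1.  -0.2] w 0.19 64.2 t 15.7 | shift [-0.08  0.03  2.  ] turn 0.04
   shift once turned [-0.08  0.03  2.  ]
[  11.96312074   25.29467393  -49.1420373   122.74999391   27.9487704
   43.59709182 -135.44217743]
knife_tip 0.77 [327.7 254.6] [0.506  0.2207 0.1039]
cover_lip 0.62 [322.9 244.2] [0.5257 0.2264 0.048 ]
cover_lip 0.33 [327.8 252.5] [0.5095 0.2163 0.048 ]
knife_tip 0.89 [321.4 186.9] [0.5096 0.2237 0.1039]
knife 0.59 [376.9 199. ] [0.372  0.195  0.1039]
cover_lip 0.59 [318.3 203.1] [0.5216 0.2163 0.048 ]
```

View pics/t3.png

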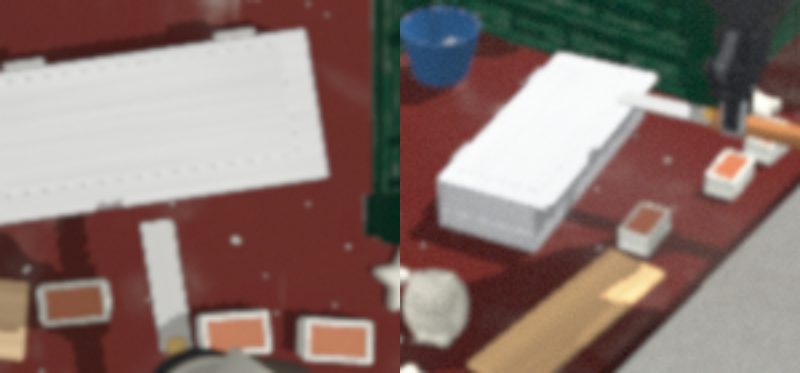

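The top crop shows the blade tip at (155,225) just in front of the lip, and the scene crop shows the knife held level in the grip. I'll descend to lip height.

Emit:
carry_out(
  increments=[
    [[-0.02, 0, 0.3], 0.04],
    [[-0.02, 0, 0.3], 0],
    [[-0.02, 0, 0.3], 0],
    [[0, 0, 0.3], 0],
    [[0, 0, 0.3], 0],
    [[0, 0, 0.3], 0],
    [[0, 0, 0.2], 0],
    [[0, 0, 0], 0],
    [[0, 0, 0], 0],
    [[0, 0, 0], 0],
  ],
)

```text
time_s: 17.35
tool_pos: [0.398, 0.1981, 0.0402]
eef_rot: [[0.986, 0.166, 0.001], [0.166, -0.986, 0.0], [0.001, -0.0, -1.0]]
contact_force: [0.1, -0.4, -0.2]
gripper_width: 0.187
gripper_force: 64.2
```

```bash
cat >> h.py <<'E'
def tri(c,d,t):
    """triangulate a landmark seen in both pictures [mm], with the ray gap"""
    a,b=landmark_of(c,t),landmark_of(d,t)
    if not a or not b: print(t,"missed"); return
    (o1,d1),(o2,d2)=ray(c,a[0]["location"]),ray(d,b[0]["location"])
    s=np.linalg.lstsq(np.c_[d1,-d2],o2-o1,rcond=None)[0]; p,q=o1+s[0]*d1,o2+s[1]*d2
    print(t,"p",round(a[0]["p"],2),round(b[0]["p"],2),((p+q)*500).round(1),"gap",round(np.linalg.norm(p-q)*1000,1)); return (p+q)/2
E
python3 - <<'E'
from h import *
to(397.5,196.9,40,9.6); print(get_obs()['joint_pos'])
c=camera("top"); d=camera("scene")
for t in("knife_tip","cover_lip","cover_hinge"): tri(c,d,t)
cv2.imwrite("pics/t4.png",cv2.resize(d["image"][170:250,290:390],(800,600),interpolation=2))
E
```

```text
at [398.  198.1  40.2] phi 9.6 q7 -142.2 F [ 0.1 -0.4 -0.2] w 0.187 64.2 t 17.4 | shift [-0.02  0.04  0.01] turn -0.01
   shift once turned [-0.02  0.04  0.01]
[   5.84418683   31.0178496   -42.35368959  124.56677569   35.38115995
   36.86375004 -142.18941622]
knife_tip p 0.64 0.97 [510.6 214.4  40.9] gap 9.4
cover_lip p 0.66 0.58 [525.  217.   45.6] gap 1.1
cover_hinge p 0.8 0.88 [636.6 230.5  41. ] gap 1.3
```

View pics/t4.png

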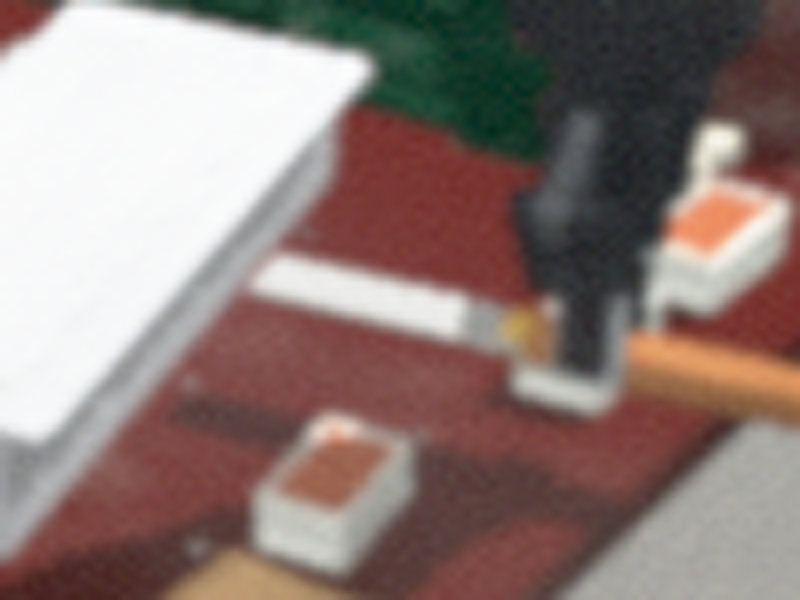

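The blade is level with its tip at (260,270), just short of the lip shadow line. I'll insert it.

Emit:
carry_out(
  increments=[
    [[0.15, 0, 0], 0],
    [[0.15, 0, 0], 0],
    [[0.1, 0, 0], 0],
    [[0.1, 0, 0], 0],
    [[0.1, 0, 0], 0],
    [[0.1, 0, 0], 0],
    [[0.05, 0, 0], 0],
    [[0, 0, 0], 0],
    [[0, 0, 0], 0],
    [[0, 0, 0], 0],
  ],
)

```text
time_s: 19.0
tool_pos: [0.4198, 0.2017, 0.0399]
eef_rot: [[0.986, 0.166, -0.0], [0.166, -0.986, -0.0], [-0.0, 0.0, -1.0]]
contact_force: [-0.1, -0.4, 0.1]
gripper_width: 0.188
gripper_force: 64.2
```

Emit:
carry_out(
  increments=[
    [[0, 0, -0.1], 0],
    [[0, 0, -0.1], 0],
    [[0, 0, -0.1], 0],
    [[0, 0, -0.1], 0],
    [[0, 0, -0.1], 0],
    [[0, 0, -0.1], 0],
    [[0, 0, 0], 0],
    [[0, 0, 0], 0],
    [[0, 0, 0], 0],
    [[0, 0, 0], 0],
  ],
)

```text
time_s: 20.25
tool_pos: [0.4199, 0.2018, 0.0579]
eef_rot: [[0.986, 0.166, -0.0], [0.166, -0.986, -0.0], [-0.0, 0.0, -1.0]]
contact_force: [0.5, 0.3, -1.3]
gripper_width: 0.191
gripper_force: 64.0
```

```bash
python3 - <<'E'
from h import *
to(419,202,60,9.6); print(get_obs()['joint_pos'])
d=camera("scene")
cv2.imwrite("pics/t5.png",cv2.resize(d["image"][160:250,250:390],(800,514),interpolation=2))
E
```

```text
at [419.9 201.8  57.9] phi 9.6 q7 -139.1 F [ 0.5  0.3 -1.3] w 0.191 64.0 t 20.2 | shift [-0.03 -0.01 -0.07] turn -0.0
   shift once turned [-0.03 -0.01 -0.07]
[   7.48772446   30.90335842  -43.80835651  121.36922029   33.37462555
   40.26154506 -139.08725391]
```

View pics/t5.png

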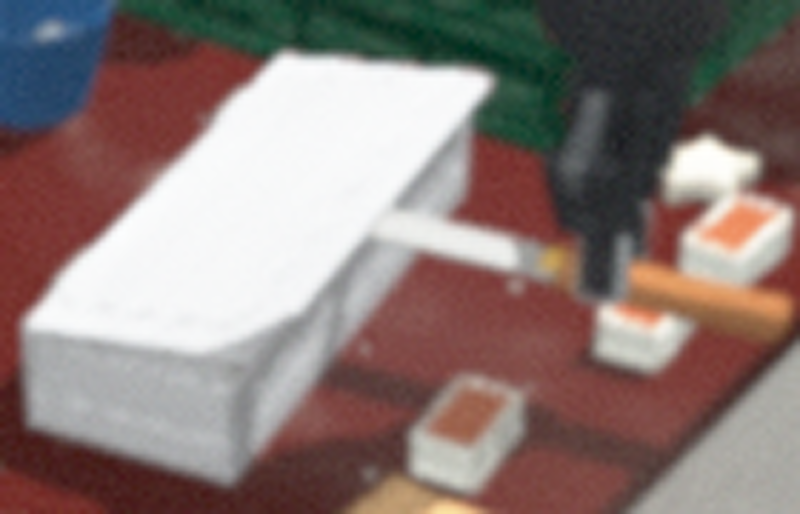

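The cover is lifting on the blade at (385,220). I'll continue along the arc.

Emit:
carry_out(
  increments=[
    [[0.04, 0, -0.15], 0],
    [[0.04, 0, -0.17], 0],
    [[0.04, 0, -0.17], 0],
    [[0.05, 0, -0.17], 0],
    [[0.05, 0, -0.17], 0],
    [[0.05, 0, -0.17], 0],
    [[0.16, 0, -0.25], 0],
    [[0.17, 0, -0.25], 0],
    [[0.17, 0, -0.25], 0],
    [[0.17, 0, -0.25], 0],
  ],
)

```text
time_s: 21.55
tool_pos: [0.4485, 0.2066, 0.1185]
eef_rot: [[0.986, 0.166, 0.001], [0.166, -0.986, 0.0], [0.001, -0.0, -1.0]]
contact_force: [-0.3, -0.2, -2.7]
gripper_width: 0.192
gripper_force: 63.9
```

Emit:
carry_out(
  increments=[
    [[0.2, 0, -0.17], 0],
    [[0.2, 0, -0.17], 0],
    [[0.2, 0, -0.17], 0],
    [[0.2, 0, -0.17], 0],
    [[0.2, 0, -0.05], 0],
    [[0.2, 0, -0.05], 0],
    [[0.2, 0, 0], 0],
    [[0.1, 0, 0], 0],
    [[0, 0, 0], 0],
    [[0, 0, 0], 0],
  ],
)

```text
time_s: 22.8
tool_pos: [0.4924, 0.214, 0.1414]
eef_rot: [[0.986, 0.166, 0.001], [0.166, -0.986, 0.0], [0.001, -0.0, -1.0]]
contact_force: [0.1, 0.8, -0.2]
gripper_width: 0.188
gripper_force: 64.2
```

```bash
python3 - <<'E'
from h import *
to(419,202,60,9.6); print(get_obs()['joint_pos'])
c=camera("top");d=camera("scene")
for t in("knife_tip","cover_lip"): tri(c,d,t)
cv2.imwrite("pics/t6.png",cv2.resize(d["image"][120:250,250:390],(646,600),interpolation=2))
E
```

```text
at [492.4 214.  141.4] phi 9.6 q7 -130.1 F [ 0.1  0.8 -0.2] w 0.188 64.2 t 22.8 | shift [-2.48 -0.01  2.71] turn -0.0
   shift once turned [-2.48 -0.01  2.71]
[  11.42746655   29.55924239  -47.9379392   109.20016707   27.21636536
   53.22790207 -130.05229547]
knife_tip p 0.87 0.82 [602.8 233.1 143.8] gap 7.2
cover_lip p 0.58 0.72 [605.  235.9 155.8] gap 3.3
```

View pics/t6.png

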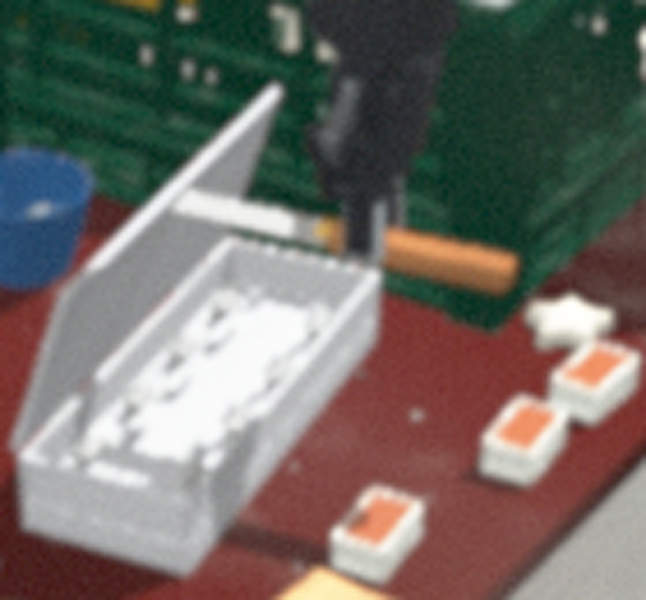

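The cover stands at about 1.3 rad and the blade pushes its underside at (180,200). I'll push it past upright and back away.

Emit:
carry_out(
  increments=[
    [[0.2, 0, 0.04], 0],
    [[0.2, 0, 0.04], 0],
    [[0.2, 0, 0.04], 0],
    [[0.2, 0, 0.04], 0],
    [[0.2, 0, 0.04], 0],
    [[0.2, 0, 0.04], 0],
    [[0.2, 0, 0.04], 0],
    [[0.2, 0, 0.04], 0],
    [[0.12, 0, 0], 0],
    [[0, 0, 0], 0],
  ],
)

```text
time_s: 24.35
tool_pos: [0.5434, 0.2226, 0.1317]
eef_rot: [[0.986, 0.166, 0.0], [0.166, -0.986, 0.0], [0.0, -0.0, -1.0]]
contact_force: [-0.4, -0.3, -0.7]
gripper_width: 0.183
gripper_force: 64.1
```

Emit:
carry_out(
  increments=[
    [[-0.5, 0, 0], 0],
    [[-0.8, 0, 0], 0],
    [[-0.8, 0, 0], 0],
    [[-0.8, 0, 0], 0],
    [[-0.8, 0, 0], 0],
    [[-0.5, 0, 0], 0],
    [[0, 0, 0], 0],
    [[0, 0, 0], 0],
    [[0, 0, 0], 0],
    [[0, 0, 0], 0],
  ],
)

```text
time_s: 25.6
tool_pos: [0.4192, 0.2018, 0.1317]
eef_rot: [[0.986, 0.166, -0.0], [0.166, -0.986, 0.001], [0.0, -0.001, -1.0]]
contact_force: [0.3, -0.4, -0.6]
gripper_width: 0.19
gripper_force: 64.1
```

```bash
python3 - <<'E'
from h import *
to(424.7,391.9,150,91.2); print(get_obs()['joint_pos'])
c=camera("top");d=camera("scene")
for t in("knife_tip","cover_lip","cover_hinge","bay1","bay2","bay3","bay4"): tri(c,d,t)
for t in("bay1","bay2","bay3","bay4"): print(t,[(round(r["p"],2),np.round(r["location"],1),at_z(c,r["location"],.02).round(4)) for r in landmark_of(c,t)[:1]])
for n,p in (("knife",.97),):
  for r in landmark_of(c,"knife")[:1]: print(at_z(c,r["location"],.14))
cv2.imwrite("pics/t7.png",np.vstack([cv2.resize(c["image"][160:315,230:430],(600,465))]))
E
```

```text
at [419.2 201.8 131.7] phi 9.5 q7 -131.9 F [ 0.3 -0.4 -0.6] w 0.19 64.1 t 25.6 | shift [ 1.23 -6.22 -0.61] turn -10.21
   shift once turned [ 6.33  0.32 -0.61]
[  13.76451455   23.81016842  -50.61639628  119.08141844   24.78210223
   48.02297206 -131.94261493]
knife_tip p 0.69 0.73 [445.6 374.3 229.8] gap 21.9
cover_lip p 0.59 0.69 [670.8 229.   38.6] gap 37.5
cover_hinge p 0.73 0.69 [633.2 238.4  44.1] gap 2.7
bay1 p 0.8 0.92 [579.8 256.1  17.4] gap 17.5
bay2 p 0.8 0.92 [579.8 256.1  17.4] gap 17.5
bay3 p 0.8 0.92 [579.8 256.1  17.4] gap 17.5
bay4 p 0.8 0.92 [579.8 256.1  17.4] gap 17.5
bay1 [(0.8, array([310.4, 221.2]), array([0.5725, 0.2512, 0.02  ]))]
bay2 [(0.8, array([310.4, 221.2]), array([0.5725, 0.2512, 0.02  ]))]
bay3 [(0.8, array([310.4, 221.2]), array([0.5725, 0.2512, 0.02  ]))]
bay4 [(0.8, array([310.4, 221.2]), array([0.5725, 0.2512, 0.02  ]))]
```

View pics/t7.png

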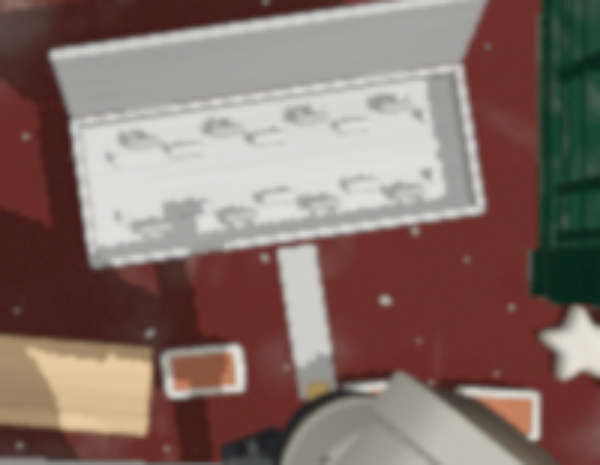

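```bash
python3 - <<'E'
from h import *
c=camera("top")
f=lambda p,z: quad(c,np.array(p)/3+[230,160],z)
b=f([(140,138),(222,127),(305,115),(388,103)],.03); a=f([(150,228),(236,215),(320,204),(404,193)],.03)
m=(a+b)/2; print("bays 4..1",m.round(1).tolist(), np.linalg.norm(b-a,axis=1).round(1), np.linalg.norm(np.diff(m,axis=0),axis=1).round(1))
v=m[0]-m[3]; print("yaw",np.degrees(np.arctan2(-v[0],v[1])),"centre",m.mean(0))
r=f([(73,122),(462,68),(484,212),(92,267)],.048); print("rim",r.round(1).tolist(),r.mean(0),np.linalg.norm(r[1]-r[0]),np.linalg.norm(r[3]-r[0]))
E
```

```text
bays 4..1 [[570.7, 317.0], [580.4, 260.1], [589.6, 203.6], [598.9, 147.3]] [61.7 60.7 61.4 62.1] [57.7 57.2 57.1]
yaw 9.433680799148167 centre [584.91236809 232.00118335]
rim [[609.3, 365.9], [652.1, 106.7], [556.2, 91.1], [512.8, 350.2]] [582.59695349 228.47713758] 262.6402176454604 97.84067536342909
```

Emit:
carry_out(
  increments=[
    [[0, 0, -0.2], -1],
    [[0, 0, -0.2], -1],
    [[0, 0, -0.2], -1],
    [[0, 0, 0], -1],
    [[0, 0, 0], -1],
    [[0, 0, 0], -1],
    [[0, 0, 0], -1],
    [[0, 0, 0], -1],
    [[0, 0, 0], -1],
    [[0, 0, 0], -1],
  ],
)

```text
time_s: 27.95
tool_pos: [0.4188, 0.2014, 0.1497]
eef_rot: [[0.003, 1.0, 0.0], [1.0, -0.003, -0.0], [-0.0, 0.0, -1.0]]
contact_force: [0.8, 0.8, -1.2]
gripper_width: 0.187
gripper_force: 64.1
```

Emit:
carry_out(
  increments=[
    [[0.63, 0.03, 0], -0.21],
    [[0.63, 0.03, 0], 0],
    [[0.63, 0.03, 0], 0],
    [[0.63, 0.03, 0], 0],
    [[0.63, 0.03, 0], 0],
    [[0.63, 0.03, 0], 0],
    [[0.63, 0.03, 0], 0],
    [[0.63, 0.03, 0], 0],
    [[0.63, 0.03, 0], 0],
    [[0.63, 0.03, 0], 0],
  ],
)

```text
time_s: 29.2
tool_pos: [0.4243, 0.3911, 0.1495]
eef_rot: [[-0.021, 1.0, -0.0], [1.0, 0.021, -0.0], [-0.0, -0.0, -1.0]]
contact_force: [-0.1, -0.5, -0.1]
gripper_width: 0.191
gripper_force: 64.1
```

```bash
python3 - <<'E'
from h import *
to(424.7,391.9,10.5,91.2); print(get_obs()['joint_pos'])
c=camera("top");d=camera("scene")
for t in("knife_tip",): tri(c,d,t)
E
```

```text
at [424.3 391.1 149.5] phi 91.2 q7 -76.7 F [-0.1 -0.5 -0.1] w 0.191 64.1 t 29.2 | shift [0.03 0.01 4.63] turn 0.0
   shift once turned [0.03 0.01 4.63]
[ -0.40691474  40.4784213  -62.90859873 102.92719715  40.55835442
  62.7418213  -76.67994349]
knife_tip p 0.31 0.94 [ 679.7  216.4 -134.5] gap 81.2
```

Emit:
carry_out(
  increments=[
    [[0.03, 0.01, 0.6], 0],
    [[0, 0, 0.7], 0],
    [[0, 0, 0.7], 0],
    [[0, 0, 0.7], 0],
    [[0, 0, 0.7], 0],
    [[0, 0, 0.5], 0],
    [[0, 0, 0.35], 0],
    [[0, 0, 0.2], 0],
    [[0, 0, 0.1], 0],
    [[0, 0, 0], 0],
  ],
)

```text
time_s: 30.65
tool_pos: [0.4247, 0.3918, 0.0135]
eef_rot: [[-0.022, 1.0, 0.0], [1.0, 0.022, 0.0], [0.0, 0.0, -1.0]]
contact_force: [1.1, 0.3, -0.4]
gripper_width: 0.185
gripper_force: 64.1
```

Emit:
carry_out(
  increments=[
    [[0, 0, 0.06], 0],
    [[0, 0, 0], 0],
    [[0, 0, 0], 0],
    [[0, 0, 0], 0],
    [[0, 0, 0], 0],
    [[0, 0, 0], 0],
    [[0, 0, 0], 0],
    [[0, 0, 0], 0],
    [[0, 0, 0], 0],
    [[0, 0, 0], 0],
  ],
)

```text
time_s: 31.9
tool_pos: [0.4245, 0.3916, 0.0114]
eef_rot: [[-0.022, 1.0, 0.0], [1.0, 0.022, -0.0], [-0.0, 0.0, -1.0]]
contact_force: [-0.2, 0.1, -0.3]
gripper_width: 0.189
gripper_force: 64.1
```

Emit:
carry_out(
  increments=[
    [[0, 0, 0], 0],
    [[0, 0, 0], 0],
    [[0, 0, 0], 0],
    [[0, 0, -0.1], 0],
    [[0, 0, -0.2], 0],
    [[0, 0, -0.4], 0],
    [[0, 0, -0.5], 0],
    [[0, 0, -0.8], 0],
    [[0, 0, -0.8], 0],
    [[0, 0, -0.8], 0],
  ],
  grip=0.7,
)

```text
time_s: 33.15
tool_pos: [0.4247, 0.3918, 0.1217]
eef_rot: [[-0.022, 1.0, 0.001], [1.0, 0.022, 0.001], [0.001, 0.001, -1.0]]
contact_force: [0.8, 0.4, 0.2]
gripper_width: 0.699
gripper_force: 0.0
```

```bash
cat >> h.py <<'E'
def paints(c):
    for m,s,ce in blobs(c,(4,90,150),(16,200,255),60):
        r=rect(c,m,.021)
        if r[2]<50: print("paint px",ce.round(1),"xy",r[:2],"size",r[2:4],"ang",r[4])
E
python3 - <<'E'
from h import *
c=camera("top"); paints(c); to(444.9,274.8,90,97.3)
cv2.imwrite("pics/t8.png",cv2.resize(c["image"][165:260,245:405],None,fx=5,fy=5,interpolation=2))
E
```

```text
paint px [294.1 275.6] xy [460.4 282. ] size [39.5 19.8] ang -72.5
paint px [358.2 295. ] xy [425.  151.2] size [39.7 20.4] ang -82.0
paint px [396.6 297.6] xy [422.1  73.7] size [38.9 20.3] ang 88.3
at [425.7 393.5 124.6] phi 91.3 q7 -78.0 F [-0.1  1.   1.6] w 0.698 0.0 t 33.2 | shift [-3.97  0.55  1.14] turn -0.76
   shift once turned [-4.01  0.13  1.15]
```

View pics/t8.png

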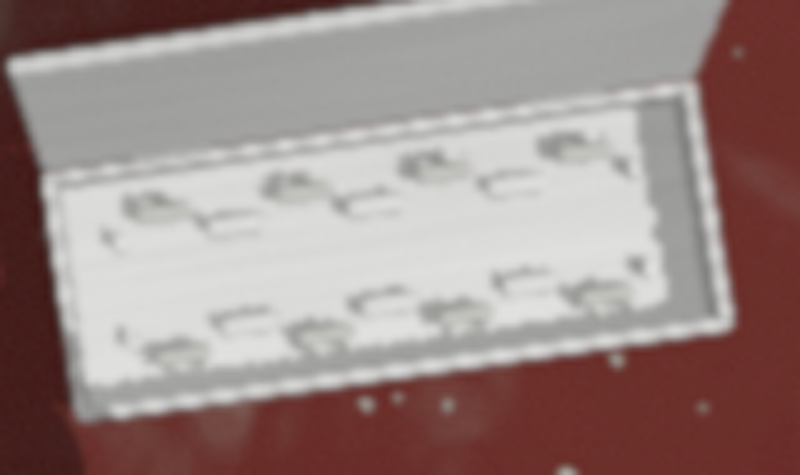

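Pan A has been knocked to about (460,282) mm at an angle of 107.5°. The crop shows all four bays clear, noses at top and bottom, and combs between them. I'll check the bay centre from the combs.

```bash
python3 - <<'E'
from h import *
c=camera("top")
g=lambda p,z: (quad(c,np.array(p)/5+[245,165],z)).round(1)
k=[(230,222),(370,205),(510,185),(243,320),(382,300),(525,281)]
print("combs",g(k,.028).tolist(),g(k,.028).mean(0))
k=[(108,238),(122,335),(622,165),(637,265)]; print("end combs",g(k,.028).mean(0))
k=[(155,208),(297,188),(433,168),(575,150),(175,352),(320,335),(457,315),(600,296)]; print("noses",g(k,.03).mean(0))
k=[(42,178),(690,88),(733,328),(80,418)]; print("rim",g(k,.048).mean(0),g(k,.048).tolist())
for t in("knife_tip","knife"):
    for r in landmark_of(camera("scene"),t)[:2]: print(t,round(r["p"],2),np.round(r["location"],1))
paints(c); to(460.4,282,90,107.5)
E
```

```text
combs [[595.2, 291.8], [603.6, 234.7], [613.3, 177.7], [555.2, 285.4], [564.9, 229.0], [574.1, 170.9]] [584.38333333 231.58333333]
end combs [584.9   233.525]
noses [584.575 231.8  ]
rim [582.9   229.175] [[609.4, 367.8], [652.2, 108.7], [556.4, 90.6], [513.6, 349.6]]
knife_tip 0.86 [286.  292.9]
knife 0.86 [316.7 260.1]
knife 0.24 [305.1 268.7]
paint px [294.1 275.6] xy [460.4 282. ] size [39.5 19.8] ang -72.5
paint px [358.2 295. ] xy [425.  151.1] size [39.5 20.4] ang -82.0
paint px [396.6 297.6] xy [422.1  73.7] size [38.9 20.3] ang 88.3
at [424.4 390.9 118.9] phi 91.2 q7 -78.2 F [-1.1 -0.4 -0.1] w 0.7 0.0 t 33.5 | shift [-3.65  1.12  0.97] turn -2.03
   shift once turned [-3.82  0.05  0.96]
```

Emit:
carry_out(
  increments=[
    [[0, 0, 0], -1],
    [[0, 0, 0], -1],
    [[-0.48, 0, 0], -0.03],
    [[-0.48, 0, 0], 0],
    [[-0.48, 0, 0.1], 0],
    [[-0.48, 0, 0.1], 0],
    [[-0.48, 0, 0.2], 0],
    [[-0.48, 0, 0.2], 0],
    [[-0.48, 0, 0.2], 0],
    [[-0.46, 0, 0.2], 0],
  ],
  grip=0.8,
)

```text
time_s: 34.7
tool_pos: [0.4591, 0.2814, 0.0889]
eef_rot: [[-0.3, 0.954, -0.0], [0.954, 0.3, -0.0], [0.0, -0.0, -1.0]]
contact_force: [0.0, -0.1, 0.2]
gripper_width: 0.804
gripper_force: 0.0
```

```bash
python3 - <<'E'
from h import *
to(460.4,282,5,107.5)
c=camera("top"); d=camera("scene"); paints(c)
for r in landmark_of(d,"pan1")[:4]: print(round(r["p"],2),np.round(r["location"],1),at_z(d,r["location"],0).round(4))
cv2.imwrite("pics/t9.png",np.hstack([cv2.resize(c["image"][240:310,170:320],(400,187)),cv2.resize(d["image"][210:300,260:370],(400,327))[:187] ]) if 0 else cv2.resize(d["image"][190:300,260:400],None,fx=5,fy=5,interpolation=2))
E
```

```text
at [459.1 281.4  88.9] phi 107.5 q7 -56.1 F [ 0.  -0.1  0.2] w 0.804 0.0 t 34.7 | shift [0.01 0.05 2.8 ] turn -0.0
   shift once turned [0.01 0.05 2.8 ]
paint px [240.5 292.5] xy [423.8 389.4] size [45.8 17.9] ang 88.7
0.74 [322.5 237.2] [0.4678 0.278  0.    ]
0.66 [209.7 218.4] [0.7527 0.3798 0.    ]
0.62 [362.3 217.8] [0.4295 0.146  0.    ]
0.49 [377.3 204. ] [0.4289 0.064  0.    ]
```

View pics/t9.png

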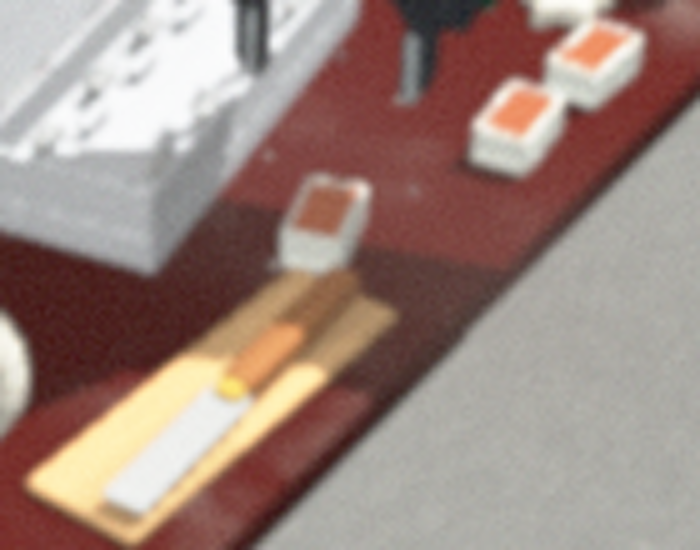

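The knife lies flat on the board at (200,420) and pan A sits under the gripper. I'll descend, grip and lift.

Emit:
carry_out(
  increments=[
    [[0, 0.05, 0.5], 0],
    [[0, 0, 0.5], 0],
    [[0, 0, 0.5], 0],
    [[0, 0, 0.4], 0],
    [[0, 0, 0.4], 0],
    [[0, 0, 0.3], 0],
    [[0, 0, 0.2], 0],
    [[0, 0, 0], 0],
    [[0, 0, 0], 0],
    [[0, 0, 0], 0],
  ],
)

```text
time_s: 36.1
tool_pos: [0.4606, 0.2829, 0.0058]
eef_rot: [[-0.3, 0.954, 0.001], [0.954, 0.3, 0.0], [0.0, 0.001, -1.0]]
contact_force: [0.3, 0.4, -0.2]
gripper_width: 0.8
gripper_force: 0.0
```

Emit:
carry_out(
  increments=[
    [[0, 0, 0], 0],
    [[0, 0, 0], 0],
    [[0, 0, 0], 0],
    [[0, 0, 0], 0],
    [[0, 0, 0], 0],
    [[0, 0, 0], 0],
    [[0, 0, 0], 0],
    [[0, 0, 0], 0],
    [[0, 0, 0], 0],
    [[0, 0, 0], 0],
  ],
  grip=0,
)

```text
time_s: 37.35
tool_pos: [0.4606, 0.283, 0.0058]
eef_rot: [[-0.3, 0.954, 0.001], [0.954, 0.3, 0.0], [0.0, 0.001, -1.0]]
contact_force: [-0.3, -0.9, 5.6]
gripper_width: 0.336
gripper_force: 59.9
```

Emit:
carry_out(
  increments=[
    [[0, 0, -0.2], 0],
    [[0, 0, -0.5], 0],
    [[0, 0, -0.6], 0],
    [[0, 0, -0.6], 0],
    [[0, 0, -0.6], 0],
    [[0, 0, -0.5], 0],
    [[0, 0, 0], -1],
    [[0, 0, 0], -1],
    [[0, 0, 0], -1],
    [[0, 0, 0], -1],
  ],
)

```text
time_s: 38.6
tool_pos: [0.4604, 0.2826, 0.096]
eef_rot: [[-0.763, 0.646, 0.0], [0.646, 0.763, -0.0], [-0.0, 0.0, -1.0]]
contact_force: [-0.2, -0.6, -0.7]
gripper_width: 0.331
gripper_force: 59.2
```

Emit:
carry_out(
  increments=[
    [[0, 0, 0], -1],
    [[0, 0, 0], -1],
    [[0, 0, 0], -1],
    [[0, 0, 0], -1],
    [[0, 0, 0], -1],
    [[0, 0, 0], -1],
    [[0, 0, 0], -0.25],
    [[0, 0, 0], 0],
    [[0, 0, 0], 0],
    [[0, 0, 0], 0],
  ],
)

```text
time_s: 39.85
tool_pos: [0.4604, 0.2827, 0.0955]
eef_rot: [[-0.986, -0.164, 0.0], [-0.164, 0.986, -0.0], [-0.0, -0.0, -1.0]]
contact_force: [0.3, 0.3, 0.9]
gripper_width: 0.334
gripper_force: 59.2
```

```bash
python3 - <<'E'
from h import *
to(579.2,258.9,70,189.5); print(get_obs()['joint_pos'])
c=camera("top")
for m,s,ce in blobs(c,(3,80,60),(16,200,255),60): print(ce.round(1),rect(c,m,.1))
E
```

```text
at [460.4 282.7  95.5] phi -170.6 q7 17.9 F [0.3 0.3 0.9] w 0.334 59.2 t 39.9 | shift [-3.78 -1.43  0.85] turn -45.01
   shift once turned [-3.78 -1.44  0.85]
[ 18.61896713  55.37261796 -77.49531197 109.86034101  59.4850965
  68.86912818  17.93354907]
[63.5 18.5] [951.9 748.1  97.1  18.6  24.9]
[75.2 37.5] [906.7 726.9 175.9  29.9  -2.1]
[102.8   1.8] [991.  669.3  71.7   8.2 -89.1]
[163.9  23.9] [945.7 551.1 104.5  77.3   2.4]
[110.2 193.9] [652.7 591.7 528.1 379.4 -19.5]
[49.4 66.1] [861.1 777.4  45.2  43.1  66.8]
[124.7  68.1] [856.8 623.5  69.   12.1 -41.3]
[403.  132.6] [682.3  87.6 381.7  52.8   2.9]
[334.1  94.9] [808.6 224.3  96.1  14.4  89.2]
[242.2 148.4] [696.8 392.8 184.3 124.9 -42.2]
[292.4 118.3] [767.2 293.9  64.   49.8  89.1]
[350.5 148. ] [709.6 179.2  60.3  29.2 -37.1]
[ 21.6 229.1] [536.6 814.7  85.6  44.8 -67.2]
[334.3 247.8] [517.7 208.8  35.1  24.4  27.7]
[325.2 259.6] [496.3 203.8 296.8  24.5  80.5]
[108.3 267.3] [470.1 635.3  64.6  55.3 -33.4]
[213.6 269.9] [469.6 428.9 157.   60.9 -70.3]
[462.1 272.3] [473.6 -42.5 162.7  49.7  89.6]
[ 10.4 291.4] [425.1 816.6  60.8  49.1  -2.9]
[242.9 291.5] [433.5 377.7  49.   18.6 -88.3]
[171.6 299.3] [412.6 513.4  33.6  30.   -6.3]
[216.3 305.5] [405.9 426.5 140.9  22.4 -89.9]
```

Emit:
carry_out(
  increments=[
    [[-0.4, -0.16, 0], 0],
    [[-0.4, -0.16, 0], 0],
    [[-0.4, -0.16, 0], 0],
    [[-0.4, -0.16, 0.1], 0],
    [[-0.4, -0.16, 0.1], 0],
    [[-0.4, -0.16, 0.1], 0],
    [[-0.4, -0.16, 0.1], 0],
    [[-0.4, -0.16, 0.1], 0],
    [[-0.4, -0.15, 0.1], 0],
    [[-0.15, 0, 0.1], 0],
  ],
)

```text
time_s: 41.15
tool_pos: [0.5794, 0.2585, 0.0741]
eef_rot: [[-0.987, -0.163, 0.0], [-0.163, 0.987, -0.0], [-0.0, -0.0, -1.0]]
contact_force: [-0.8, 0.3, 0.1]
gripper_width: 0.336
gripper_force: 59.2
```

```bash
python3 - <<'E'
from h import *
to(578.3,258.8,42,-170.5)
d=camera("scene"); c=camera("top")
cv2.imwrite("pics/t10.png",np.hstack([cv2.resize(d["image"][130:250,250:370],(400,400),interpolation=2),cv2.resize(c["image"][160:280,230:350],(400,400),interpolation=2)]))
E
```

```text
at [579.4 258.5  74.1] phi -170.6 q7 30.2 F [-0.8  0.3  0.1] w 0.336 59.2 t 41.1 | shift [0.03 0.02 1.07] turn -0.01
   shift once turned [0.03 0.02 1.07]
```

View pics/t10.png

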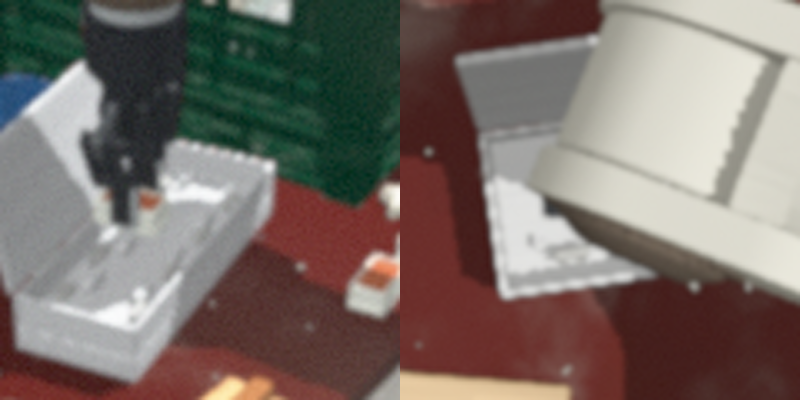

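The pan hangs over bay 3 at (125,215) in the left crop, clear of the cover. I'll lower and press.

Emit:
carry_out(
  increments=[
    [[0.02, 0.01, 0.2], 0],
    [[0.01, 0.01, 0.25], 0],
    [[0, 0, 0.25], 0],
    [[0, 0, 0.2], 0],
    [[0, 0, 0.1], 0],
    [[0, 0, 0.05], 0],
    [[0, 0, 0.05], 0],
    [[0, 0, 0.05], 0],
    [[0, 0, 0.05], 0],
    [[0, 0, 0], 0],
  ],
)

```text
time_s: 42.5
tool_pos: [0.5773, 0.2593, 0.0383]
eef_rot: [[-0.986, -0.165, -0.0], [-0.165, 0.986, -0.0], [0.0, -0.0, -1.0]]
contact_force: [0.4, -0.0, -0.6]
gripper_width: 0.336
gripper_force: 59.2
```

Emit:
carry_out(
  increments=[
    [[0, 0, 0.05], 0],
    [[0, 0, 0.05], 0],
    [[0, 0, 0.04], 0],
    [[0, 0, 0.04], 0],
    [[0, 0, 0.04], 0],
    [[0, 0, 0.04], 0],
    [[0, 0, 0.04], 0],
    [[0, 0, 0], 0],
    [[0, 0, 0], 0],
    [[0, 0, 0], 0],
  ],
)

```text
time_s: 43.75
tool_pos: [0.5779, 0.2598, 0.035]
eef_rot: [[-0.986, -0.165, 0.003], [-0.165, 0.986, -0.001], [-0.003, -0.002, -1.0]]
contact_force: [-9.4, -10.3, 33.5]
gripper_width: 0.338
gripper_force: 63.4
```

It's jammed on a comb, with lateral force towards -x and -y. I'll lift, shift and retry.

Emit:
carry_out(
  increments=[
    [[0, 0, -0.2], 0],
    [[0, 0, -0.2], 0],
    [[0, 0, -0.1], 0],
    [[0.03, -0.08, 0], 0],
    [[0, 0, 0], 0],
    [[0, 0, 0.05], 0],
    [[0, 0, 0.05], 0],
    [[0, 0, 0.05], 0],
    [[0, 0, 0.05], 0],
    [[0, 0, 0], 0],
  ],
)

```text
time_s: 45.0
tool_pos: [0.5769, 0.2569, 0.0383]
eef_rot: [[-0.986, -0.165, 0.0], [-0.165, 0.986, 0.0], [-0.0, 0.0, -1.0]]
contact_force: [0.1, -0.6, 0.1]
gripper_width: 0.332
gripper_force: 59.2
```

Emit:
carry_out(
  increments=[
    [[0, 0, 0.04], 0],
    [[0, 0, 0.04], 0],
    [[0, 0, 0.04], 0],
    [[0, 0, 0.04], 0],
    [[0, 0, 0], 0],
    [[0, 0, 0], 0],
    [[0, 0, 0], 0],
    [[0, 0, 0], 0],
    [[0, 0, 0], 0],
    [[0, 0, 0], 0],
  ],
)

```text
time_s: 46.25
tool_pos: [0.578, 0.2573, 0.0353]
eef_rot: [[-0.986, -0.164, 0.003], [-0.164, 0.986, 0.001], [-0.003, 0.0, -1.0]]
contact_force: [1.0, -2.9, 8.8]
gripper_width: 0.332
gripper_force: 60.4
```

Emit:
carry_out(
  increments=[
    [[0, -0.02, 0.03], 0],
    [[0, -0.02, 0.03], 0],
    [[0, 0, 0.03], 0],
    [[0, 0, 0.03], 0],
    [[0, 0, 0], 0],
    [[0, 0, 0], 0],
    [[0, 0, 0], 0],
    [[0, 0, 0], 0],
    [[0, 0, 0], 0],
    [[0, 0, 0], 0],
  ],
)

```text
time_s: 47.5
tool_pos: [0.5778, 0.2571, 0.0315]
eef_rot: [[-0.986, -0.165, 0.002], [-0.165, 0.986, 0.002], [-0.002, 0.002, -1.0]]
contact_force: [-0.2, 0.7, 6.3]
gripper_width: 0.334
gripper_force: 60.1
```

Emit:
carry_out(
  increments=[
    [[0, 0, 0.05], 0],
    [[0, 0, 0.05], 0],
    [[0, 0, 0.04], 0],
    [[0, 0, 0.04], 0],
    [[0, 0, 0.03], 0],
    [[0, 0, 0], 0],
    [[0, 0, 0], 0],
    [[0, 0, 0], 0],
    [[0, 0, 0], 0],
    [[0, 0, 0], 0],
  ],
)

```text
time_s: 48.75
tool_pos: [0.5776, 0.2556, 0.0258]
eef_rot: [[-0.986, -0.164, 0.001], [-0.164, 0.986, -0.001], [-0.001, -0.001, -1.0]]
contact_force: [-1.3, -3.2, 14.8]
gripper_width: 0.337
gripper_force: 61.2
```

Home: the TCP is at 25.8 mm, so the pan underside is at about 20 mm. I'll release and look.

Emit:
carry_out(
  increments=[
    [[0, 0, -0.05], 0],
    [[0, 0, 0], 0],
    [[0, 0, 0], 0],
    [[0, 0, 0], 0],
    [[0, 0, -0.2], 0],
    [[0, 0, -0.5], 0],
    [[0, 0, -0.8], 0],
    [[0, 0, -0.8], 0],
    [[0, 0, -0.8], 0],
    [[0, 0, -0.4], 0],
  ],
  grip=0.53,
)

```text
time_s: 50.0
tool_pos: [0.5777, 0.2562, 0.1329]
eef_rot: [[-0.986, -0.165, 0.002], [-0.165, 0.986, 0.001], [-0.003, 0.001, -1.0]]
contact_force: [0.2, -0.1, -0.4]
gripper_width: 0.532
gripper_force: 0.0
```

Emit:
carry_out(
  increments=[
    [[0.6, -0.4, 0], 1],
    [[0.6, -0.5, 0], 1],
    [[0.5, -0.6, 0], 1],
    [[0.4, -0.6, 0], 1],
    [[0.3, -0.6, 0], 1],
    [[0.2, -0.6, 0], 1],
    [[0.1, -0.6, 0], 1],
    [[0, -0.5, 0], 1],
    [[0, -0.3, 0], 1],
    [[0, 0, 0], 0],
  ],
)

```text
time_s: 51.25
tool_pos: [0.449, 0.1407, 0.1304]
eef_rot: [[-0.462, 0.887, 0.0], [0.887, 0.462, -0.002], [-0.002, -0.0, -1.0]]
contact_force: [-0.2, 0.9, 0.7]
gripper_width: 0.534
gripper_force: 0.0
```

```bash
python3 - <<'E'
from h import *
to(425,151,60,98)
c=camera("top"); d=camera("scene"); paints(c)
for r in landmark_of(c,"pan1")[:4]: print(round(r["p"],2),np.round(r["location"],1),at_z(c,r["location"],.0).round(4))
E
```

```text
at [449.  140.7 130.4] phi 117.5 q7 -32.9 F [-0.2  0.9  0.7] w 0.534 0.0 t 51.2 | shift [ 0.68 -0.55  2.35] turn 2.44
   shift once turned [ 0.45 -0.74  2.35]
paint px [307.7 217. ] xy [581. 257.] size [41.1 20.4] ang 9.4
paint px [355.  295.2] xy [424.8 158.4] size [26.4 20.1] ang -88.3
0.86 [251.8 138.9] [0.7462 0.3793 0.    ]
0.68 [306.2 218.5] [0.5791 0.2594 0.    ]
0.5 [355.  297.1] [0.4185 0.1546 0.    ]
```

Emit:
carry_out(
  increments=[
    [[0, 0, 0], 1],
    [[0, 0, 0], 1],
    [[0, 0, 0], 0.44],
    [[0.15, -0.25, 0.3], 0],
    [[0.15, -0.25, 0.3], 0],
    [[0.15, -0.24, 0.4], 0],
    [[0, 0, 0.5], 0],
    [[0, 0, 0.5], 0],
    [[0, 0, 0.35], 0],
    [[0, 0, 0], 0],
  ],
  grip=0.8,
)

```text
time_s: 52.65
tool_pos: [0.425, 0.1516, 0.0588]
eef_rot: [[-0.139, 0.99, -0.002], [0.99, 0.139, -0.0], [0.0, -0.002, -1.0]]
contact_force: [0.9, -0.3, -0.1]
gripper_width: 0.797
gripper_force: 0.0
```

```bash
python3 - <<'E'
from h import *
d=camera("scene"); to(425,151.1,5.5,98)
for r in landmark_of(d,"pan1")[:4]: print(round(r["p"],2),np.round(r["location"],1),at_z(d,r["location"],.0).round(4))
E
```

```text
at [425.3 151.9  59.4] phi 98.0 q7 -57.9 F [ 0.   0.5 -0.6] w 0.798 0.0 t 52.7 | shift [-0.02 -0.01  1.8 ] turn -0.0
   shift once turned [-0.02 -0.01  1.8 ]
0.79 [362.3 222.4] [0.4193 0.1645 0.    ]
0.72 [291.4 211.3] [0.5975 0.2279 0.    ]
0.63 [296.6 213.3] [0.5808 0.2278 0.    ]
0.59 [377.2 204.6] [0.4277 0.0668 0.    ]
```

```bash
python3 - <<'E'
from h import *
d=camera("scene"); 
for m,s,ce in blobs(d,(3,80,60),(16,220,255),15):
    if 340<ce[0]<400 and 190<ce[1]<240: print(ce.round(1),s,rect(d,m,.021))
print(proj(d,[[.425,.151,.021],[.422,.0737,.021]]))
for r in silhouettes(d,"pan1")[:4]: print(round(r["p"],2),r["box"],r["mask"].sum())
c=camera("top"); paints(c)
E
```

```text
[358.2 190.7] [352 187  12   7  22] [488.8  62.7  41.7  15.3  73.7]
[367.2 195.4] [364 191   8   9  17] [458.9  69.6  41.2  11.6 -24.5]
[363.4 211.9] [358 208  12   9  65] [426.3 148.   39.1  19.1 -88. ]
[382.8 221.8] [381 220   5   6  15] [363.9 162.4  23.2   9.9 -62.8]
[368.4 234.4] [364 230  12  12  36] [369.8 231.6  50.1  13.8  89.9]
[[363.50004386 212.51668941]
 [378.62354968 199.7917161 ]]
0.8 [276.9, 203.3, 301.3, 216.3] 245
0.74 [198.8, 209.0, 222.0, 220.9] 259
0.74 [240.6, 138.0, 334.0, 241.4] 5347
0.72 [352.7, 207.0, 371.9, 223.6] 212
paint px [307.7 216.9] xy [581.1 256.9] size [41.2 20.2] ang 8.9
```

Emit:
carry_out(
  increments=[
    [[-0.02, 0, 0.3], 0],
    [[0, 0, 0.3], 0],
    [[0, 0, 0.3], 0],
    [[0, 0, 0.3], 0],
    [[0, 0, 0.2], 0],
    [[0, 0, 0.2], 0],
    [[0, 0, 0.2], 0],
    [[0, 0, 0], 0],
    [[0, 0, 0], 0],
    [[0, 0, 0], 0],
  ],
)

```text
time_s: 54.15
tool_pos: [0.4258, 0.1512, 0.0059]
eef_rot: [[-0.138, 0.99, 0.001], [0.99, 0.138, 0.0], [0.0, 0.001, -1.0]]
contact_force: [0.3, -0.1, -0.5]
gripper_width: 0.802
gripper_force: 0.0
```

Emit:
carry_out(
  increments=[
    [[0, 0, 0], 0],
    [[0, 0, 0], 0],
    [[0, 0, 0], 0],
    [[0, 0, 0], 0],
    [[0, 0, 0], 0],
    [[0, 0, 0], 0],
    [[0, 0, 0], 0],
    [[0, 0, 0], 0],
    [[0, 0, 0], 0],
    [[0, 0, 0], 0],
  ],
  grip=0,
)

```text
time_s: 55.4
tool_pos: [0.4258, 0.1512, 0.0061]
eef_rot: [[-0.138, 0.99, 0.001], [0.99, 0.138, -0.0], [-0.0, 0.001, -1.0]]
contact_force: [-0.1, -0.3, 5.3]
gripper_width: 0.333
gripper_force: 59.1
```

Emit:
carry_out(
  increments=[
    [[0, 0, -0.2], 0],
    [[0, 0, -0.5], 0],
    [[0, 0, -0.6], 0],
    [[0, 0, -0.6], 0],
    [[0, 0, -0.6], 0],
    [[0, 0, -0.5], 0],
    [[0, 0, 0], -1],
    [[0, 0, 0], -1],
    [[0, 0, 0], -1],
    [[0, 0, 0], -1],
  ],
)

```text
time_s: 56.65
tool_pos: [0.4256, 0.151, 0.0963]
eef_rot: [[-0.646, 0.764, 0.0], [0.764, 0.646, -0.0], [-0.0, 0.0, -1.0]]
contact_force: [0.5, 0.5, -0.9]
gripper_width: 0.331
gripper_force: 58.8
```

Emit:
carry_out(
  increments=[
    [[0, 0, 0], -1],
    [[0, 0, 0], -1],
    [[0, 0, 0], -1],
    [[0, 0, 0], -1],
    [[0, 0, 0], -1],
    [[0, 0, 0], -1],
    [[0, 0, 0], -1],
    [[0, 0, 0], -0.44],
    [[0, 0, 0], 0],
    [[0, 0, 0], 0],
  ],
)

```text
time_s: 57.9
tool_pos: [0.4256, 0.151, 0.096]
eef_rot: [[-0.987, -0.163, 0.0], [-0.163, 0.987, -0.0], [-0.0, -0.0, -1.0]]
contact_force: [-0.1, -0.2, -0.1]
gripper_width: 0.34
gripper_force: 58.7
```

```bash
python3 - <<'E'
from h import *
to(588.1,198.1,75,-170.5); print(get_obs()['joint_pos'])
E
```

```text
at [425.6 151.   96. ] phi -170.6 q7 25.1 F [-0.1 -0.2 -0.1] w 0.34 58.7 t 57.9 | shift [-5.6   0.66  0.7 ] turn -0.01
   shift once turned [-5.6   0.65  0.7 ]
[ 37.85759914  51.72094782 -82.30442318 121.75068573  58.79739218
  65.46148976  25.13066585]
```

Emit:
carry_out(
  increments=[
    [[-0.6, 0.07, 0], 0],
    [[-0.6, 0.07, 0], 0],
    [[-0.6, 0.07, 0], 0],
    [[-0.6, 0.07, 0], 0],
    [[-0.6, 0.07, 0.1], 0],
    [[-0.6, 0.07, 0.1], 0],
    [[-0.6, 0.07, 0.1], 0],
    [[-0.6, 0.07, 0.1], 0],
    [[-0.5, 0.07, 0.15], 0],
    [[-0.3, 0.03, 0.15], 0],
  ],
)

```text
time_s: 59.15
tool_pos: [0.5886, 0.1985, 0.0745]
eef_rot: [[-0.986, -0.164, 0.0], [-0.164, 0.986, 0.0], [-0.0, 0.0, -1.0]]
contact_force: [-0.8, 0.4, -0.6]
gripper_width: 0.333
gripper_force: 58.7
```

```bash
python3 - <<'E'
from h import *
to(588.1,198.1,39,-170.5); print(get_obs()['joint_pos'])
E
```

```text
at [588.6 198.5  74.5] phi -170.6 q7 34.8 F [-0.8  0.4 -0.6] w 0.333 58.7 t 59.1 | shift [ 0.02 -0.01  1.18] turn -0.01
   shift once turned [ 0.02 -0.01  1.18]
[ 24.88435919  60.67931698 -73.37315998  98.63083407  61.86915665
  71.32606913  34.79568344]
```

Emit:
carry_out(
  increments=[
    [[0.01, -0.01, 0.25], 0],
    [[0, 0, 0.3], 0],
    [[0, 0, 0.3], 0],
    [[0, 0, 0.2], 0],
    [[0, 0, 0.13], 0],
    [[0, 0, 0.05], 0],
    [[0, 0, 0.05], 0],
    [[0, 0, 0.05], 0],
    [[0, 0, 0], 0],
    [[0, 0, 0], 0],
  ],
)

```text
time_s: 60.4
tool_pos: [0.5887, 0.1984, 0.0359]
eef_rot: [[-0.986, -0.164, 0.002], [-0.164, 0.986, 0.001], [-0.002, 0.0, -1.0]]
contact_force: [1.6, -0.8, 5.8]
gripper_width: 0.334
gripper_force: 59.4
```

Emit:
carry_out(
  increments=[
    [[0, 0, 0.03], 0],
    [[0, 0, 0.03], 0],
    [[0, 0, 0.03], 0],
    [[0, 0, 0.03], 0],
    [[0, 0, 0], 0],
    [[0, 0, 0], 0],
    [[0, 0, 0], 0],
    [[0, 0, 0], 0],
    [[0, 0, 0], 0],
    [[0, 0, 0], 0],
  ],
)

```text
time_s: 61.65
tool_pos: [0.5886, 0.1987, 0.0324]
eef_rot: [[-0.986, -0.165, 0.002], [-0.165, 0.986, 0.001], [-0.002, 0.001, -1.0]]
contact_force: [0.9, -0.7, 5.7]
gripper_width: 0.334
gripper_force: 59.4
```

Going in cleanly; I'll continue to home.

Emit:
carry_out(
  increments=[
    [[0, 0, 0.05], 0],
    [[0, 0, 0.05], 0],
    [[0, 0, 0.05], 0],
    [[0, 0, 0.05], 0],
    [[0, 0, 0.04], 0],
    [[0, 0, 0], 0],
    [[0, 0, 0], 0],
    [[0, 0, 0], 0],
    [[0, 0, 0], 0],
    [[0, 0, 0], 0],
  ],
)

```text
time_s: 62.9
tool_pos: [0.5881, 0.1979, 0.0262]
eef_rot: [[-0.986, -0.165, 0.001], [-0.165, 0.986, -0.001], [-0.001, -0.001, -1.0]]
contact_force: [-1.7, -3.1, 15.4]
gripper_width: 0.334
gripper_force: 60.9
```

Emit:
carry_out(
  increments=[
    [[0, 0, -0.05], 0],
    [[0, 0, 0], 0],
    [[0, 0, 0], 0],
    [[0, 0, 0], 0],
    [[0, 0, -0.2], 0],
    [[0, 0, -0.5], 0],
    [[0, 0, -0.8], 0],
    [[0, 0, -0.8], 0],
    [[0, 0, -0.8], 0],
    [[0, 0, -0.8], 0],
  ],
  grip=0.53,
)

```text
time_s: 64.15
tool_pos: [0.5879, 0.198, 0.1447]
eef_rot: [[-0.986, -0.165, 0.001], [-0.165, 0.986, 0.0], [-0.001, -0.0, -1.0]]
contact_force: [0.8, 0.1, -0.5]
gripper_width: 0.529
gripper_force: 0.0
```

```bash
python3 - <<'E'
from h import *
to(422.1,73.7,60,88.3); print(get_obs()['joint_pos'])
c=camera("top"); d=camera("scene"); paints(c)
print("exp",proj(d,[[.4221,.0737,.021]]))
for m,s,ce in blobs(d,(3,80,60),(16,220,255),30):
    if 340<ce[0]<400 and 180<ce[1]<240: print(ce.round(1),s,rect(d,m,.021))
E
```

```text
at [587.9 198.  144.7] phi -170.5 q7 37.1 F [ 0.8  0.1 -0.5] w 0.529 0.0 t 64.2 | shift [ 6.14 -3.18  2.82] turn -32.35
   shift once turned [-4.31 -5.4   2.82]
[ 26.54004498  56.46303532 -77.80907141  96.67257475  57.08650689
  76.14395035  37.13632135]
paint px [396.6 297.6] xy [421.5  73.6] size [38.3 20.1] ang -89.4
exp [[378.58970425 199.78013413]]
[398.  191.4] [386 177  28  25 184] [406.   -8.4 128.2  69.4 -52.2]
[350.9 189. ] [333 183  33  12  63] [516.2  69.1  95.9  36.9  19.1]
[378.5 199.1] [373 196  12   8  53] [424.1  70.7  38.8  17.9  87.4]
```

Emit:
carry_out(
  increments=[
    [[0.61, -0.32, 0], 0],
    [[0.61, -0.32, 0], 0],
    [[0.61, -0.32, 0], 0],
    [[0.61, -0.32, 0], 0],
    [[0.61, -0.32, 0], 0],
    [[0.61, -0.32, 0], 0],
    [[0.61, -0.32, 0], 0],
    [[0.61, -0.32, 0], 0],
    [[0.61, -0.32, 0], 0],
    [[0.61, -0.32, 0], 0],
  ],
)

```text
time_s: 65.5
tool_pos: [0.4222, 0.0726, 0.1422]
eef_rot: [[-0.986, -0.165, -0.001], [-0.165, 0.986, -0.0], [0.001, 0.0, -1.0]]
contact_force: [-0.2, -0.4, 0.5]
gripper_width: 0.527
gripper_force: 0.0
```

Emit:
carry_out(
  increments=[
    [[0, 0, 0], 1],
    [[0, 0, 0], 1],
    [[0, 0, 0], 1],
    [[0, 0, 0], 1],
    [[0, 0, 0], 1],
    [[0, 0, 0], 1],
    [[0, 0, 0], 1],
    [[0, 0, 0], 1],
    [[0, 0, 0], 1],
    [[0, 0, 0], 1],
  ],
  grip=0.65,
)

```text
time_s: 66.75
tool_pos: [0.4227, 0.073, 0.1424]
eef_rot: [[-0.329, 0.944, -0.0], [0.944, 0.329, -0.0], [-0.0, -0.001, -1.0]]
contact_force: [0.7, 0.6, 0.0]
gripper_width: 0.65
gripper_force: 0.0
```

Emit:
carry_out(
  increments=[
    [[0, 0, 0], 1],
    [[0, 0, 0], 1],
    [[0, 0, 0], 0.5],
    [[0, 0, 0.5], 0],
    [[0, 0, 0.6], 0],
    [[0, 0, 0.6], 0],
    [[0, 0, 0.6], 0],
    [[0, 0, 0.4], 0],
    [[0, 0, 0], 0],
    [[0, 0, 0], 0],
  ],
)

```text
time_s: 68.0
tool_pos: [0.4232, 0.0734, 0.0617]
eef_rot: [[0.008, 1.0, 0.0], [1.0, -0.008, 0.0], [0.0, 0.0, -1.0]]
contact_force: [-0.5, -0.1, -0.1]
gripper_width: 0.654
gripper_force: 0.0
```

```bash
python3 - <<'E'
from h import *
to(421.9,73.7,6,89.5); print(get_obs()['joint_pos'])
d=camera("scene")
for m,s,ce in blobs(d,(3,80,60),(16,220,255),30):
    if 340<ce[0]<400 and 180<ce[1]<240: print(ce.round(1),s,rect(d,m,.021))
E
```

```text
at [423.2  73.4  61.7] phi 89.5 q7 -50.9 F [-0.5 -0.1 -0.1] w 0.654 0.0 t 68.0 | shift [ 0.01 -0.04  1.86] turn 0.0
   shift once turned [ 0.01 -0.04  1.86]
[ 33.32117622  32.30005265 -55.68944952 125.84548606  40.94874404
  42.31803158 -50.91475238]
[355.  190.7] [333 183  40  17  72] [502.5  59.9 125.7  41.8  -8.7]
[378.6 199. ] [373 196  12   8  52] [424.1  69.9  37.2  17.9  87.4]
```

Emit:
carry_out(
  increments=[
    [[0, -0.02, 0.3], 0],
    [[0, -0.01, 0.3], 0],
    [[0, 0, 0.3], 0],
    [[0, 0, 0.3], 0],
    [[0, 0, 0.25], 0],
    [[0, 0, 0.2], 0],
    [[0, 0, 0.2], 0],
    [[0, 0, 0], 0],
    [[0, 0, 0], 0],
    [[0, 0, 0], 0],
  ],
)

```text
time_s: 69.3
tool_pos: [0.4224, 0.0732, 0.0062]
eef_rot: [[0.009, 1.0, 0.001], [1.0, -0.009, -0.0], [0.0, 0.001, -1.0]]
contact_force: [0.3, 0.4, -1.1]
gripper_width: 0.651
gripper_force: 0.0
```

Emit:
carry_out(
  increments=[
    [[0, 0, 0], 0],
    [[0, 0, 0], 0],
    [[0, 0, 0], 0],
    [[0, 0, 0], 0],
    [[0, 0, 0], 0],
    [[0, 0, 0], 0],
    [[0, 0, 0], 0],
    [[0, 0, 0], 0],
    [[0, 0, 0], 0],
    [[0, 0, 0], 0],
  ],
  grip=0,
)

```text
time_s: 70.55
tool_pos: [0.4223, 0.0731, 0.0065]
eef_rot: [[0.009, 1.0, 0.001], [1.0, -0.009, -0.001], [-0.001, 0.001, -1.0]]
contact_force: [-1.1, -1.3, 5.4]
gripper_width: 0.335
gripper_force: 59.6
```

Emit:
carry_out(
  increments=[
    [[0, 0, -0.2], 0],
    [[0, 0, -0.5], 0],
    [[0, 0, -0.6], 0],
    [[0, 0, -0.6], 0],
    [[0, 0, -0.6], 0],
    [[0, 0, -0.5], 0],
    [[0, 0, 0], -1],
    [[0, 0, 0], -1],
    [[0, 0, 0], -1],
    [[0, 0, 0], -1],
  ],
)

```text
time_s: 71.8
tool_pos: [0.4221, 0.073, 0.0963]
eef_rot: [[-0.526, 0.85, 0.0], [0.85, 0.526, -0.0], [-0.0, -0.0, -1.0]]
contact_force: [0.4, 0.4, -0.8]
gripper_width: 0.337
gripper_force: 59.2
```

Emit:
carry_out(
  increments=[
    [[0, 0, 0], -1],
    [[0, 0, 0], -1],
    [[0, 0, 0], -1],
    [[0, 0, 0], -1],
    [[0, 0, 0], -1],
    [[0, 0, 0], -1],
    [[0, 0, 0], -1],
    [[0, 0, 0], -1],
    [[0, 0, 0], -0.5],
    [[0, 0, 0], 0],
  ],
)

```text
time_s: 73.05
tool_pos: [0.422, 0.073, 0.0961]
eef_rot: [[-0.986, -0.164, -0.0], [-0.164, 0.986, 0.0], [0.0, 0.0, -1.0]]
contact_force: [-0.6, 0.2, 0.4]
gripper_width: 0.339
gripper_force: 59.2
```

```bash
python3 - <<'E'
from h import *
to(597.6,141.0,75,-170.5); print(get_obs()['joint_pos'])
E
```

```text
at [422.   73.   96.1] phi -170.6 q7 37.1 F [-0.6  0.2  0.4] w 0.339 59.2 t 73.0 | shift [-6.15  1.28  0.7 ] turn -0.01
   shift once turned [-6.15  1.27  0.7 ]
[ 48.35677226  45.69126438 -79.82641125 124.74279028  54.48559997
  59.86687716  37.0529172 ]
```

The crate rim (y≈0.09) is too close to bay 1 for the gripper body, so I'll use bay 4 for this pan.

```bash
python3 - <<'E'
from h import *
to(568.9,312.7,75,-170.5)
E
```

```text
at [422.   73.   96.1] phi -170.6 q7 37.1 F [-0.6  0.2  0.4] w 0.339 59.2 t 73.0 | shift [-6.14  7.08  0.7 ] turn -0.01
   shift once turned [-6.15  7.07  0.7 ]
```

Emit:
carry_out(
  increments=[
    [[-0.6, 0.71, 0], 0],
    [[-0.6, 0.71, 0], 0],
    [[-0.6, 0.71, 0], 0],
    [[-0.6, 0.71, 0], 0],
    [[-0.6, 0.71, 0], 0],
    [[-0.6, 0.71, 0], 0],
    [[-0.6, 0.71, 0], 0],
    [[-0.6, 0.71, 0], 0],
    [[-0.6, 0.71, 0], 0],
    [[-0.6, 0.69, 0], 0],
  ],
)

```text
time_s: 74.3
tool_pos: [0.5651, 0.3129, 0.0961]
eef_rot: [[-0.987, -0.163, -0.0], [-0.163, 0.987, -0.0], [0.0, -0.0, -1.0]]
contact_force: [0.8, 0.4, -0.3]
gripper_width: 0.332
gripper_force: 59.2
```

Emit:
carry_out(
  increments=[
    [[-0.07, 0, 0.2], 0],
    [[-0.07, 0, 0.2], 0],
    [[0, 0, 0.2], 0],
    [[0, 0, 0.1], 0],
    [[0, 0, 0], 0],
    [[0, 0, 0], 0],
    [[0, 0, 0], 0],
    [[0, 0, 0], 0],
    [[0, 0, 0], 0],
    [[0, 0, 0], 0],
  ],
)

```text
time_s: 75.55
tool_pos: [0.5688, 0.3131, 0.075]
eef_rot: [[-0.986, -0.165, 0.0], [-0.165, 0.986, -0.0], [-0.0, -0.0, -1.0]]
contact_force: [-0.1, 0.5, -0.5]
gripper_width: 0.335
gripper_force: 59.2
```

```bash
python3 - <<'E'
from h import *
to(568.9,312.7,39,-170.5); print(get_obs()['joint_pos'])
c=camera("top"); paints(c)
E
```

```text
at [568.8 313.1  75. ] phi -170.5 q7 29.0 F [-0.1  0.5 -0.5] w 0.335 59.2 t 75.5 | shift [-0.   -0.01  1.2 ] turn -0.0
   shift once turned [-0.   -0.01  1.2 ]
[ 10.69104215  57.73822995 -67.15854043  94.34654187  56.9396271
  68.42128644  28.99052126]
```

Emit:
carry_out(
  increments=[
    [[0, -0.01, 0.25], 0],
    [[0, 0, 0.3], 0],
    [[0, 0, 0.3], 0],
    [[0, 0, 0.2], 0],
    [[0, 0, 0.15], 0],
    [[0, 0, 0.05], 0],
    [[0, 0, 0.05], 0],
    [[0, 0, 0.05], 0],
    [[0, 0, 0], 0],
    [[0, 0, 0], 0],
  ],
)

```text
time_s: 76.85
tool_pos: [0.5698, 0.3132, 0.0361]
eef_rot: [[-0.986, -0.164, 0.002], [-0.164, 0.986, 0.001], [-0.002, 0.0, -1.0]]
contact_force: [0.6, -0.9, 7.1]
gripper_width: 0.332
gripper_force: 60.2
```

Emit:
carry_out(
  increments=[
    [[0, 0, 0.03], 0],
    [[0, 0, 0.03], 0],
    [[0, 0, 0.03], 0],
    [[0, 0, 0.03], 0],
    [[0, 0, 0], 0],
    [[0, 0, 0], 0],
    [[0, 0, 0], 0],
    [[0, 0, 0], 0],
    [[0, 0, 0], 0],
    [[0, 0, 0], 0],
  ],
)

```text
time_s: 78.1
tool_pos: [0.5697, 0.3137, 0.0327]
eef_rot: [[-0.986, -0.165, 0.002], [-0.165, 0.986, 0.002], [-0.002, 0.001, -1.0]]
contact_force: [0.5, -0.6, 6.9]
gripper_width: 0.331
gripper_force: 60.1
```

Emit:
carry_out(
  increments=[
    [[0, 0, 0.05], 0],
    [[0, 0, 0.05], 0],
    [[0, 0, 0.05], 0],
    [[0, 0, 0.05], 0],
    [[0, 0, 0.05], 0],
    [[0, 0, 0], 0],
    [[0, 0, 0], 0],
    [[0, 0, 0], 0],
    [[0, 0, 0], 0],
    [[0, 0, 0], 0],
  ],
)

```text
time_s: 79.35
tool_pos: [0.5694, 0.3128, 0.0265]
eef_rot: [[-0.986, -0.165, 0.002], [-0.165, 0.986, -0.001], [-0.002, -0.001, -1.0]]
contact_force: [-4.1, -6.2, 20.6]
gripper_width: 0.338
gripper_force: 61.8
```

Emit:
carry_out(
  increments=[
    [[0, 0, -0.05], 0],
    [[0, 0, 0], 0],
    [[0, 0, 0], 0],
    [[0, 0, 0], 0],
    [[0, 0, -0.2], 0],
    [[0, 0, -0.5], 0],
    [[0, 0, -0.8], 0],
    [[0, 0, -0.8], 0],
    [[0, 0, -0.8], 0],
    [[0, 0, -0.8], 0],
  ],
  grip=0.53,
)

```text
time_s: 80.6
tool_pos: [0.5691, 0.3128, 0.1441]
eef_rot: [[-0.986, -0.165, 0.001], [-0.165, 0.986, 0.0], [-0.001, 0.0, -1.0]]
contact_force: [-0.3, 0.6, -0.2]
gripper_width: 0.528
gripper_force: 0.0
```

Emit:
carry_out(
  increments=[
    [[0, 1, -0.5], 0],
    [[0, 1, -0.5], 0],
    [[0, 1, -0.5], 0],
    [[0, 1, 0], 0],
    [[0, 1, 0], 0],
    [[0, 0, 0], 0],
    [[0, 0, 0], 0],
    [[0, 0, 0], 0],
    [[0, 0, 0], 0],
    [[0, 0, 0], 0],
  ],
)

```text
time_s: 81.85
tool_pos: [0.5446, 0.46, 0.1869]
eef_rot: [[-0.986, -0.164, 0.0], [-0.164, 0.986, -0.0], [-0.0, -0.0, -1.0]]
contact_force: [-1.0, -0.1, 0.6]
gripper_width: 0.531
gripper_force: 0.0
```

```bash
python3 - <<'E'
from h import *
to(690,300,150,-170.5); print(get_obs()['joint_pos'])
c=camera("top"); d=camera("scene")
for m,s,ce in blobs(c,(4,80,110),(16,220,255),60):
    r=rect(c,m,.041)
    if r[2]<50: print("paint",ce.round(1),r)
for t in ("cover_lip","cover_hinge"): tri(c,d,t)
for t,z in (("pan1",.02),):
  for r in landmark_of(c,t)[:5]: print(round(r["p"],2),np.round(r["location"],1),at_z(c,r["location"],z).round(4))
cv2.imwrite("pics/t11.png",np.hstack([cv2.resize(d["image"][150:270,245:405],(440,330),interpolation=2),cv2.resize(c["image"][150:310,235:415],(360,320),interpolation=2)[:330] if 0 else cv2.resize(c["image"][150:310,240:412],(355,330),interpolation=2)]))
E
```

```text
at [544.6 460.  186.9] phi -170.6 q7 25.1 F [-1.  -0.1  0.6] w 0.531 0.0 t 81.8 | shift [-3.91 -6.05  1.23] turn -0.01
   shift once turned [-3.9  -6.06  1.23]
[ -4.49715884  54.71818921 -69.76422403  79.97398067  51.11133063
  79.78695881  25.06741572]
paint [164.2   4.3] [1019.7  570.4   48.5   17.4  -89.1]
paint [149.2  37.2] [949.  596.5  49.7  10.5   2.7]
paint [397.6  90.2] [840.3  82.7  42.5  14.4 -37.1]
paint [246.1 118.5] [777.9 392.7  45.   23.1 -76. ]
paint [ 59.9 200.8] [596.1 766.8  28.3  27.3 -13.9]
paint [336.4 212.7] [590.  200.2  40.6  20.7   8.2]
paint [307.8 216.7] [579.2 257.7  41.9  20.8   9.4]
paint [279.4 214.2] [583.2 315.7  20.2  14.2 -88.5]
paint [104.9 277.8] [445.8 662.8  31.2  13.2  85.4]
cover_lip p 0.67 0.82 [660.3 248.5 160.8] gap 1.2
cover_hinge p 0.94 0.72 [634.  235.9  51.8] gap 4.2
0.95 [336.3 214.9] [0.5869 0.1983 0.02  ]
0.92 [252.7 138.7] [0.7421 0.3756 0.02  ]
0.67 [305.  219.1] [0.5765 0.2624 0.02  ]
0.64 [281.6 223.6] [0.566  0.3104 0.02  ]
```

View pics/t11.png

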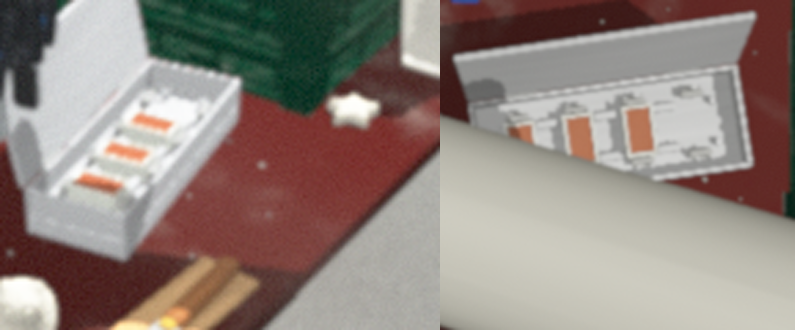

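All three pans sit level in bays 2–4, at (150,120), (125,152) and (98,183) in the left crop, and the star is untouched at (352,110). The cover stands at about 1.8 rad. Next I'll go behind it with closed fingers.

```bash
python3 - <<'E'
from h import *
to(698,247,205,-170.5)
E
```

```text
at [544.1 460.7 186.9] phi -170.5 q7 25.1 F [ 0.1  0.1 -0.7] w 0.529 0.0 t 82.2 | shift [-3.88 -7.87 -0.6 ] turn -0.0
   shift once turned [-3.88 -7.87 -0.6 ]
```

Emit:
carry_out(
  increments=[
    [[-0.4, -0.8, -0.2], 0],
    [[-0.4, -0.8, -0.2], 0],
    [[-0.4, -0.8, -0.2], 0],
    [[-0.4, -0.8, 0], 0],
    [[-0.4, -0.8, 0], 0],
    [[-0.4, -0.8, 0], 0],
    [[-0.4, -0.8, 0], 0],
    [[-0.4, -0.8, 0], 0],
    [[-0.4, -0.8, 0], 0],
    [[-0.28, -0.67, 0], 0],
  ],
  grip=0,
)

```text
time_s: 83.45
tool_pos: [0.6986, 0.2458, 0.2048]
eef_rot: [[-0.986, -0.164, 0.0], [-0.164, 0.986, -0.0], [-0.0, -0.0, -1.0]]
contact_force: [-0.6, -0.1, 0.1]
gripper_width: -0.001
gripper_force: 0.0
```

Emit:
carry_out(
  increments=[
    [[0, 0, 0], 0],
    [[0, 0, 0.2], 0],
    [[0, 0, 0.4], 0],
    [[0, 0, 0.4], 0],
    [[0, 0, 0.4], 0],
    [[0, 0, 0.4], 0],
    [[0, 0, 0.3], 0],
    [[0, 0, 0.15], 0],
    [[0, 0, 0], 0],
    [[0, 0, 0], 0],
  ],
)

```text
time_s: 84.7
tool_pos: [0.6981, 0.2471, 0.138]
eef_rot: [[-0.986, -0.165, 0.001], [-0.165, 0.986, 0.0], [-0.001, 0.0, -1.0]]
contact_force: [0.2, -0.8, 0.3]
gripper_width: 0.0
gripper_force: 0.0
```

```bash
python3 - <<'E'
from h import *
# hinge at (634,236); TCP goals along the arc, tool x is forward
for d,h in ((-17,90),(16,86),(47,69),(70,41),(79,6)):
    to(634-.986*d,236-.165*d,48+h)
E
```

```text
at [698.1 247.1 138. ] phi -170.5 q7 45.8 F [ 0.2 -0.8  0.3] w 0.0 0.0 t 84.7 | shift [ 1.6  -0.01 -0.  ] turn None
at [698.1 247.1 138. ] phi -170.5 q7 45.8 F [ 0.2 -0.8  0.3] w 0.0 0.0 t 84.7 | shift [ 2.7  -0.01  0.13] turn None
at [698.1 247.1 138. ] phi -170.5 q7 45.8 F [ 0.2 -0.8  0.3] w 0.0 0.0 t 84.7 | shift [ 3.74 -0.02  0.7 ] turn None
at [698.1 247.1 138. ] phi -170.5 q7 45.8 F [ 0.2 -0.8  0.3] w 0.0 0.0 t 84.7 | shift [ 4.5  -0.02  1.63] turn None
at [698.1 247.1 138. ] phi -170.5 q7 45.8 F [ 0.2 -0.8  0.3] w 0.0 0.0 t 84.7 | shift [ 4.8  -0.02  2.8 ] turn None
```

Emit:
carry_out(
  increments=[
    [[0.2, 0, 0], 0],
    [[0.2, 0, 0], 0],
    [[0.2, 0, 0], 0],
    [[0.2, 0, 0], 0],
    [[0.2, 0, 0], 0],
    [[0.2, 0, 0], 0],
    [[0.2, 0, 0], 0],
    [[0.2, 0, 0], 0],
    [[0.2, 0, 0.02], 0],
    [[0.2, 0, 0.02], 0],
  ],
)

```text
time_s: 85.95
tool_pos: [0.6383, 0.237, 0.1362]
eef_rot: [[-0.986, -0.165, 0.0], [-0.165, 0.986, -0.0], [-0.0, -0.0, -1.0]]
contact_force: [1.4, -0.0, 1.0]
gripper_width: 0.001
gripper_force: 0.8
```

Emit:
carry_out(
  increments=[
    [[0.23, 0, 0.03], 0],
    [[0.23, 0, 0.03], 0],
    [[0.24, 0, 0.03], 0],
    [[0.21, 0, 0.11], 0],
    [[0.21, 0, 0.11], 0],
    [[0.21, 0, 0.12], 0],
    [[0.21, 0, 0.12], 0],
    [[0.21, 0, 0.12], 0],
    [[0.15, 0, 0.19], 0],
    [[0.15, 0, 0.19], 0],
  ],
)

```text
time_s: 87.2
tool_pos: [0.5775, 0.227, 0.1044]
eef_rot: [[-0.986, -0.165, -0.0], [-0.165, 0.986, -0.0], [0.0, 0.0, -1.0]]
contact_force: [0.7, -0.4, 0.8]
gripper_width: 0.0
gripper_force: 0.6
```

```bash
python3 - <<'E'
from h import *
for d,h in ((70,41),(79,6)): to(634-.986*d,236-.165*d,48+h)
c=camera("top"); d=camera("scene")
for t in ("cover_lip","cover_hinge"): tri(c,d,t)
E
```

```text
at [577.5 227.  104.4] phi -170.5 q7 35.5 F [ 0.7 -0.4  0.8] w 0.0 0.6 t 87.2 | shift [ 0.43 -0.01  0.51] turn None
at [577.5 227.  104.4] phi -170.5 q7 35.5 F [ 0.7 -0.4  0.8] w 0.0 0.6 t 87.2 | shift [ 0.73 -0.01  1.68] turn None
cover_lip p 0.51 0.74 [699.2 114.9  31.4] gap 160.0
cover_hinge p 0.57 0.69 [563.7 133.5  65.7] gap 256.4
```

Contact is steady. I'll continue the arc down and press the cover shut.

Emit:
carry_out(
  increments=[
    [[0.14, 0, 0.17], 0],
    [[0.14, 0, 0.17], 0],
    [[0.14, 0, 0.17], 0],
    [[0.06, 0, 0.2], 0],
    [[0.06, 0, 0.2], 0],
    [[0.06, 0, 0.2], 0],
    [[0.06, 0, 0.2], 0],
    [[0.05, 0, 0.2], 0],
    [[0, 0, 0.15], 0],
    [[0, 0, 0], 0],
  ],
)

```text
time_s: 88.75
tool_pos: [0.5568, 0.2234, 0.0546]
eef_rot: [[-0.986, -0.165, -0.0], [-0.165, 0.986, -0.0], [0.0, -0.0, -1.0]]
contact_force: [-0.3, 0.4, -0.2]
gripper_width: 0.004
gripper_force: 0.0
```

Emit:
carry_out(
  increments=[
    [[0, 0, 0.05], 0],
    [[0, 0, 0.05], 0],
    [[0, 0, 0.05], 0],
    [[0, 0, 0], 0],
    [[0, 0, 0], 0],
    [[0, 0, 0], 0],
    [[0, 0, 0], 0],
    [[0, 0, 0], 0],
    [[0, 0, 0], 0],
    [[0, 0, 0], 0],
  ],
)

```text
time_s: 90.0
tool_pos: [0.5571, 0.2236, 0.0539]
eef_rot: [[-0.986, -0.165, 0.002], [-0.165, 0.986, -0.002], [-0.001, -0.002, -1.0]]
contact_force: [-7.0, -6.4, 25.0]
gripper_width: 0.0
gripper_force: 12.4
```

The cover's top is at 54 mm, which is fully shut. I'll retreat and check everything.

Emit:
carry_out(
  increments=[
    [[0, 0, -0.2], 0],
    [[0, 0, -0.6], 0],
    [[0, 0, -0.8], 0],
    [[0, 0, -1], 0],
    [[0, 0, -1], 0],
    [[0, 0, -1], 0],
    [[0, 0, -1], 0],
    [[0, 0, -0.5], 0],
    [[0, 0, 0], 0],
    [[0, 0, 0], 0],
  ],
)

```text
time_s: 91.25
tool_pos: [0.5567, 0.2229, 0.2324]
eef_rot: [[-0.986, -0.165, -0.001], [-0.165, 0.986, -0.001], [0.001, -0.001, -1.0]]
contact_force: [0.1, 0.1, 0.3]
gripper_width: -0.003
gripper_force: 0.0
```

```bash
python3 - <<'E'
from h import *
c=camera("top"); d=camera("scene"); print(get_obs()["tool_pos"])
for t in ("cover_lip","cover_hinge","knife_tip","star_cast","owl","frog","shell_cast","mixing_cup"): tri(c,d,t)
for r in landmark_of(d,"knife")[:1]: print("knife",r["p"],at_z(d,r["location"],.006))
cv2.imwrite("pics/t12.png",np.hstack([cv2.resize(d["image"][150:310,220:400],(420,373),interpolation=2),cv2.resize(c["image"][160:320,170:330],(373,373),interpolation=2)]))
E
```

```text
[0.55656143 0.22294845 0.23216509]
cover_lip missed
cover_hinge p 0.91 0.87 [633.7 241.6  45.8] gap 5.9
knife_tip p 0.64 0.69 [418.7 506.7  15.2] gap 4.9
star_cast missed
owl p 0.74 0.96 [517.1 484.1   8.4] gap 3.7
frog p 0.58 0.73 [515.9 419.5  42.1] gap 204.4
shell_cast p 0.72 0.86 [489.2 570.8   3. ] gap 1.3
mixing_cup p 0.94 0.92 [788.6 151.4   2.6] gap 7.4
knife 0.68 [0.428669   0.36469159 0.006     ]
```

View pics/t12.png

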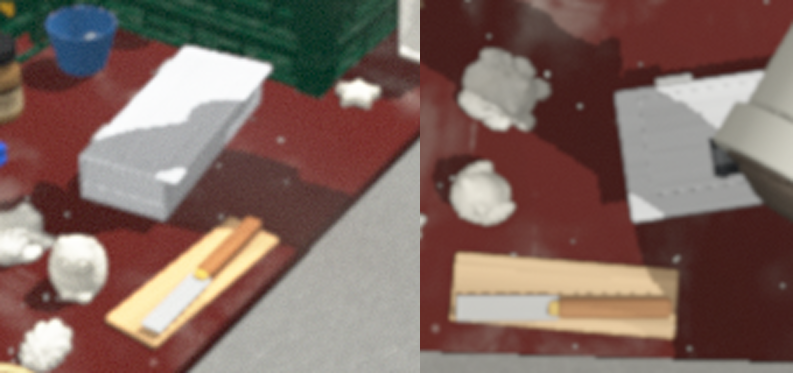

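The cover is shut flat in both crops. The knife lies flat on its board with the blade towards +x at (205,275), and the figures and star look to be in place. I'll hand it in.

```bash
python3 -c "
from station import *
print(close_job())"
```

```text
the job is handed in; nothing more can be done
None
```

I handed the job in at about 91 s: the cover was levered open with the knife blade, all three pans were pressed home in bays 2–4, the cover is shut, and the knife is back on its board; no verdict was shown.

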